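# Tip-sort thawed samples: vials to the foam box, flat ware to the tray

## Task

Lift the red handle to tip the sorting board so that the vials on it roll off into the trough by themselves while the flat parts (culture dishes and slide box) stay on the board; do not touch the vials with the fingers while they are on the board. Then let the board back down level, put every vial in the white foam box and every flat part in the blue tray, and only when all are in, press the counter's red plunger fully down to its stop and let it spring back up. Leave the bottle, the tip box and the cold pack beside them where they are.

Things in the scene. Friction and masses are not known exactly. Their poses are not given: they have to be found in the camera images.
- sorter: White fixed sorting station, 290 mm (x) by 365 mm (y). Origin on the bench directly below the board's hinge line, at the middle of its length. Own x runs along the hinge; own -y is the trough side, own +y the handle side. The board's hinge line lies 64 mm above the origin.
- board (a joint): Tilt of the blue hinged board in rad: 0 = level, resting; grows as the handle side (+y of the sorter) is lifted; stop at 0.35. Plain hinge: it falls back to level if let go. Board 270 mm along the hinge by 200 mm, 0.5 kg, lifting the handle takes about 4 N. The edge on the hinge line is open, without a rim; the other three edges have rims 12 mm high and 6 mm thick. The vials roll off from about 0.1 rad, the flat parts do not slide even at the stop.
- board_face (a point): Centre of the board's upper face (70 mm above the bench when level), turning with the board; axes as the sorter's when level, z out of the face. The face reaches 135 mm either way in x and 100 mm in y; the hinge edge is at y = -100 mm.
- board_handle (a point): Middle of the red round handle bar, 14 mm thick, 140 mm long along the sorter's x, 42 mm beyond the handle-side edge of the board and 24 mm above its face (94 mm above the bench when level). It is 242 mm from the hinge line and 30 mm above it, and swings about that line. Free all round between its end brackets: fingers fit either side of it from above.
- trough (a point): Middle of the bottom line of the shallow V trough beside the hinge edge, 12 mm above the bench, 60 mm from the hinge line towards the sorter's -y. It runs 278 mm along the sorter's x; its two banks rise at 12 degrees to 54 mm either side (fingers 20 to 36 mm from the bottom line must stay 20 mm above the bench), the outer wall is 60 mm high, end walls 50 mm high. A vial lying in it has its axis about 30 mm above the bench.
- vial1: Capped amber glass sample vial, a cylinder 36 mm in diameter and 68 mm long, 60 g, lying. Origin at its centre, own x along its axis (white cap at +x); it rolls freely about x. May be absent.
- vial2: Capped amber glass sample vial, a cylinder 36 mm in diameter and 68 mm long, 60 g, lying. Origin at its centre, own x along its axis (white cap at +x); it rolls freely about x. May be absent.
- vial3: Capped amber glass sample vial, a cylinder 36 mm in diameter and 68 mm long, 60 g, lying. Origin at its centre, own x along its axis (white cap at +x); it rolls freely about x. May be absent.
- dish1: A flat part. Closed round culture dish, white with an orange spot on top, 55 mm in diameter (lid 56), 16 mm high, 40 g. Origin at the centre of its underside, z up. May be absent.
- dish2: A flat part. Closed round culture dish, white with an orange spot on top, 55 mm in diameter (lid 56), 16 mm high, 40 g. Origin at the centre of its underside, z up. May be absent.
- slidebox: A flat part. Green slide box 76 mm (own x) by 50 mm (own y), 18 mm high, 60 g. Origin at the centre of its underside. May be absent.
- foambox: Fixed open white foam box, 220 (x) by 180 (y) by 85 mm high, walls 20 to 22 mm, orange inner floor 20 mm above the bench; inside 176 by 136 mm. Origin at the centre of its underside. For the vials.
- flattray: Fixed open blue tray, 240 (x) by 170 (y) by 45 mm high, walls and floor 5 mm. Origin at the centre of its underside. For the flat parts.
- head_top (a point): Centre of the top of the counter's red plunger head (disc 36 mm in diameter), 77 mm above the bench when up. The counter is a fixed grey box 70 by 60 mm, 45 mm high.
- counter_head (a joint): Travel of the plunger: 0 = up, grows as pressed straight down, stop at 0.012 m. Spring: about 3 N to start, 8 N at the stop. Springs back when let go.
- ethanol: Bystander: white bottle with red cap, 60 mm in diameter, 150 mm tall, loose. Origin at its foot.
- tipbox: Bystander: yellow pipette tip box 85 by 120 by 60 mm high, loose.
- coldpack: Bystander: blue hard cold pack 80 by 110 by 22 mm, loose.
There are look-alikes about, which are no part of the job. What is shaped like the vial2 but pink or yellow is not meant.

How it is judged:
On the way, in this order (a step that is already met when the one before it is completed fails the run):
1. the board is tipped (over 0.12 rad), all vials have gone over its hinge edge and all flat parts are still on it (value of joint board above 0.12 rad and y of each of vial1, vial2, vial3 in the frame of board_face below -0.1 m and x of dish1 in the frame of board_face between -0.135 and 0.135 m and y of dish1 in the frame of board_face between -0.1 and 0.1 m and z of dish1 in the frame of board_face between -0.01 and 0.03 m and x of dish2 in the frame of board_face between -0.135 and 0.135 m and y of dish2 in the frame of board_face between -0.1 and 0.1 m and z of dish2 in the frame of board_face between -0.01 and 0.03 m and x of slidebox in the frame of board_face between -0.135 and 0.135 m and y of slidebox in the frame of board_face between -0.1 and 0.1 m and z of slidebox in the frame of board_face between -0.01 and 0.03 m), for 0.2 s.
2. all vials lie in the foam box and all flat parts in the tray, and the board is down (x of vial1 in the frame of foambox between -0.088 and 0.088 m and y of vial1 in the frame of foambox between -0.068 and 0.068 m and z of vial1 in the frame of foambox between 0.01 and 0.075 m and linear speed of each of vial1, vial2, vial3, dish1, dish2, slidebox below 0.05 m/s and x of vial2 in the frame of foambox between -0.088 and 0.088 m and y of vial2 in the frame of foambox between -0.068 and 0.068 m and z of vial2 in the frame of foambox between 0.01 and 0.075 m and x of vial3 in the frame of foambox between -0.088 and 0.088 m and y of vial3 in the frame of foambox between -0.068 and 0.068 m and z of vial3 in the frame of foambox between 0.01 and 0.075 m and x of dish1 in the frame of flattray between -0.115 and 0.115 m and y of dish1 in the frame of flattray between -0.08 and 0.08 m and z of dish1 in the frame of flattray between -0.005 and 0.04 m and x of dish2 in the frame of flattray between -0.115 and 0.115 m and y of dish2 in the frame of flattray between -0.08 and 0.08 m and z of dish2 in the frame of flattray between -0.005 and 0.04 m and x of slidebox in the frame of flattray between -0.115 and 0.115 m and y of slidebox in the frame of flattray between -0.08 and 0.08 m and z of slidebox in the frame of flattray between -0.005 and 0.04 m and value of joint board below 0.06 rad), for 0.2 s.
3. the counter's plunger is pressed to its stop (over 10 of 12 mm) (value of joint counter_head above 0.01 m), for 0.1 s.
At the end, for the whole second after the job is handed in: Every vial present lies at rest inside the foam box, every flat part present lies at rest inside the blue tray, the board is down (under 0.06 rad) and the counter's plunger is back up (under 3 mm) (all of step 2 and value of joint counter_head below 0.003 m); the robot touches nothing.
It fails at once if a vial is touched by the fingers while it is still on the board ((contact force between the fingers and vial1 above 0.5 N and y of vial1 in the frame of board_face between -0.095 and 0.1 m and x of vial1 in the frame of board_face between -0.13 and 0.13 m and z of vial1 in the frame of board_face between 0 and 0.025 m) or (contact force between the fingers and vial2 above 0.5 N and y of vial2 in the frame of board_face between -0.095 and 0.1 m and x of vial2 in the frame of board_face between -0.13 and 0.13 m and z of vial2 in the frame of board_face between 0 and 0.025 m) or (contact force between the fingers and vial3 above 0.5 N and y of vial3 in the frame of board_face between -0.095 and 0.1 m and x of vial3 in the frame of board_face between -0.13 and 0.13 m and z of vial3 in the frame of board_face between 0 and 0.025 m)).
It fails at once if a bystander is displaced by more than 40 mm (distance of any of ethanol, tipbox, coldpack from where it was at the start of the episode above 0.04 m).
Of vial1, vial2, vial3 only 2 to 3 are there at a start; the rules pass over those that are not, and their reading is None.
Of dish1, dish2, slidebox only 2 to 3 are there at a start; the rules pass over those that are not, and their reading is None.
At some moment in a run one of vial1, vial2, vial3, dish1, dish2, slidebox may be knocked a few centimetres aside while the robot is not near it.
Once in a run the grip may slacken for a moment while it holds something.
It also fails if it takes over 210 s, if anything falls off the work surface, if the arm or the gripper's body presses on something with over 40 N, if the wrist force passes 120 N, or if a joint passes its speed limit or range.

## Robot

A 6-joint arm with a two-finger parallel gripper is mounted at the origin on the work surface. World frame = base frame: x ahead of the robot, y to its left, z up, the work surface at z = 0. Lengths are in m, angles in rad, forces in N, time in s.
With the tool pointing down it reaches from about 0.35 to 0.975 m from the base axis. Payload 7.1 kg.
Tool frame: the origin (TCP) lies midway between the tips of the shut fingers; the grasp point (between the pads) lies 19 mm behind it; z points along the fingers, y is the line along which they close (so a half turn about z gives the same grasp; the last joint's range is limited). The gripper opens to 88 mm and grips with 3 to 60 N. Pads are 20 mm wide; open, the fingers measure 115 mm over their backs; the gripper's body (75 mm by 178 mm) begins 61 mm behind the grasp point.
Start: joints at [-1.276, 0.423, 1.63, -0, 1.089, -0.019], TCP at [0.193, -0.594, 0.186] pointing down, gripper open.
Joint ranges: [-3, 3], [-0.9, 2.11], [0.09, 2.58], [-1.31, 4.45], [0.11, 2.69], [-2.54, 2.54]. Speed limits (rad/s): [2.39, 2.39, 3.01, 3.14, 3.14, 3.14].

## Interface

Orientations are given as a rotation vector (axis times angle).
In Python, from station import arm, snapshot, calibration gives the robot as it stands.
- The arm moves only by the tool play_rows, never from a script. Its argument "targets" is a list of rows, each a list of 7 numbers: the turn, a rotation vector about the tool's x, y, z in rad, then the shift along the tool's x, y, z in m, then the opening, from -1 (shut) to 1 (fully open). In form: [[wx, wy, wz, tx, ty, tz, hand], ...]. A call has 1 to 20 rows; each row shifts and turns the commanded pose from where the row before left it, along the tool's axes as they then stand; what a row does not reach is not made up. A row lasts 1/10 s, in which the tool goes at most 50 mm and 8.59 degrees, less where a joint would pass 70% of its speed; a pose out of reach is approached as far as the arm can. A call is refused whole if a number of a shift passes 0.05 or a number of a turn 0.15, either way. A call with a gripper value outside its range is refused whole. The fingers move at their own pace and stop on an object; "force" is the grip in N (left out, the last holds). Time passes only in rows, so rows that do not move let the fingers close. It gives the time, the measured TCP pose, the force, the opening and the grip force at its end, in the units of the state.
- arm.get_state(): the state, without advancing time (a new reading comes with each control period).
- snapshot(name): name is "scene" or "top" or "wrist"; returns the picture (400x640x3 uint8, blue, green, red); there is no depth.
- calibration(name): a dict with "vertical_fov" (degrees; the focal length in pixels is half the picture's height over the tangent of half this angle, whatever the lens; pixels are square), "cx", "cy" (the principal point, pixels), "cam_to_world" (4x4, takes a point from camera to world coordinates); the wrist camera has in their place "mount" (4x4, takes a point from camera to tool coordinates, whose origin is the TCP and whose axes are the flange's). Camera axes: x right, y down, z forward; pixel columns grow to the right and rows downward; lengths in m; the calibration is good to about 2 mm. The wrist camera is an equidistant fisheye: a pixel r from the principal point sees the ray r / f radians off the axis. A picture is of the moment at which its call begins: read the wrist's pose just before it. calibration takes no time and is no camera call.
- arm.finish_job(): hands the job in; it is judged then, once.
The state is a dict: "clock": time; "joints": joint angles; "dq": joint speeds; "joint_torque": joint torques, N m; "ee_pos": TCP position; "tcp_rot": TCP orientation; "force": force on the tool from outside, world axes, zero at the start; "moment": the same for the moment, N m; "opening": opening from 0.0 (shut) to 1.0 (fully open); "finger_force": force on a finger pad.
Only numpy, scipy, OpenCV 4.12 (cv2) and the standard library are available. Lean on these libraries where they do the work, as an engineer would, in place of code of your own. Each camera call takes 0.05 s, during which the arm holds its last target. There are 200 camera calls.

## Working session

There is one attempt and no reset: what is moved stays moved. The work goes in short steps, Python scripts to look and compute and a tool call to move; the robot and the scene stay as the last step left them, time stands still between calls to the robot, and variables do not carry over. Pictures are saved under pics/ and viewed, at most 14 in all, crops included, and the job is handed in when it is done.

Besides the shell and the picture viewer there is one more tool, called as name(argument=value, ...) on one line, values as JSON. play_rows: Moves the arm, as the interface text tells. Its arguments: {"type":"object","properties":{"targets":{"type":"array","items":{"type":"array","items":{"type":"number"}}},"force":{"type":"number"}},"required":["targets"]}

```bash
ls; mkdir -p pics
python3 - <<'E'
from station import arm,snapshot,calibration
import cv2
print(arm.get_state())
for n in ("scene","top","wrist"):
    cv2.imwrite(f"pics/{n}0.png",snapshot(n)); c=calibration(n); print(n,c)
E
```

```text
pics
{'clock': 0.0, 'joints': array([-1.27601160e+00,  4.23828684e-01,  1.63072188e+00, -3.21624896e-05,
        1.08859487e+00, -1.90000891e-02]), 'dq': array([-0.00165206, -0.00105695, -0.00102301, -0.00157443, -0.00015619,
        0.00035756]), 'joint_torque': array([ 2.99328130e-04, -5.44620180e+01, -2.73673439e+01,  6.42199349e-02,
        2.27900664e-02, -1.11429681e-04]), 'ee_pos': array([ 0.19274401, -0.59387161,  0.18519681]), 'tcp_rot': array([-3.10148742e+00, -4.90655862e-01,  3.79400634e-04]), 'force': array([ 0.3100835 , -0.35894293,  0.05533478]), 'moment': array([ 0.04944474,  0.02820496, -0.04488814]), 'finger_force': 0.0, 'opening': 0.9961774625686016}
scene {'vertical_fov': 46.83833536979533, 'cx': 320.827889725532, 'cy': 204.7138077050552, 'cam_to_world': array([[-0.69273508,  0.56128853, -0.45285018,  1.06197108],
       [ 0.72108807,  0.54973024, -0.42169736,  0.54521678],
       [ 0.01225155, -0.61866942, -0.78555588,  1.08883404],
       [ 0.        ,  0.        ,  0.        ,  1.        ]])}
top {'vertical_fov': 55.4396806741512, 'cx': 321.55349937724714, 'cy': 198.38292730171932, 'cam_to_world': array([[ 0.01905789, -0.99393473,  0.10830769,  0.33107452],
       [-0.99978493, -0.01805898,  0.01019638, -0.01779921],
       [-0.00817861, -0.10847872, -0.99406513,  1.21107747],
       [ 0.        ,  0.        ,  0.        ,  1.        ]])}
wrist {'vertical_fov': 65.70646984690485, 'cx': 327.33282359537634, 'cy': 201.76155501058776, 'mount': array([[-1.49430941e-03, -9.61343733e-01, -2.75347044e-01,
         7.62023514e-02],
       [ 9.99998411e-01, -1.70417157e-03,  5.22931443e-04,
        -3.88726264e-04],
       [-9.71955470e-04, -2.75345825e-01,  9.61344752e-01,
        -1.97731044e-01],
       [ 0.00000000e+00,  0.00000000e+00,  0.00000000e+00,
         1.00000000e+00]])}
```

View pics/top0.png

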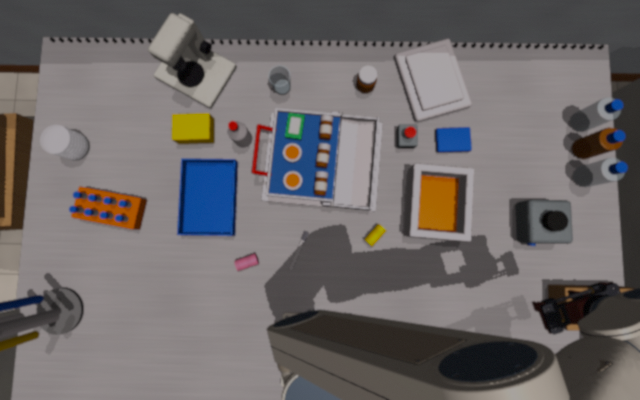

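View pics/scene0.png

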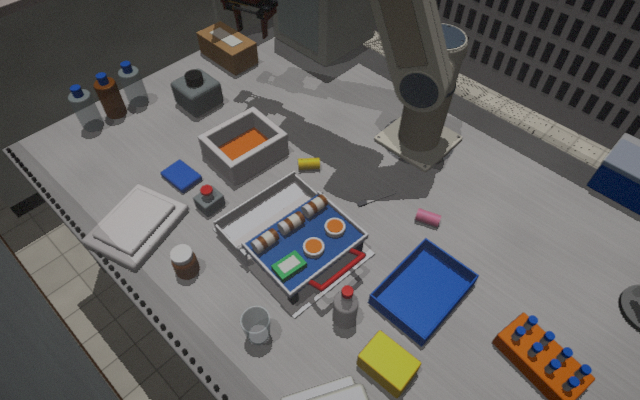

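Candidates for vials: amber/white ones on the board at top-image (326,129), (323,155), (321,182). Look-alikes are the yellow one (375,235), the pink one (246,262) and the upright brown jar (366,79). I choose the three on the board. The flat parts are dishes at (292,153) and (293,180) and the slide box at (295,126). I'll check these in one close crop and measure.

```bash
cat > h.py <<'E'
import numpy as np, cv2
from station import arm,snapshot,calibration
from scipy.spatial.transform import Rotation as R
def ray(name,uv,st=None):
    c=calibration(name); u,v=uv; f=200/np.tan(np.radians(c["vertical_fov"]/2))
    d=np.array([(u-c["cx"])/f,(v-c["cy"])/f,1.])
    if name=="wrist":
        r=np.hypot(d[0],d[1]); d=np.array([d[0]/r*np.sin(r),d[1]/r*np.sin(r),np.cos(r)]) if r>1e-9 else d
        T=np.eye(4); T[:3,:3]=R.from_rotvec(st["tcp_rot"]).as_matrix(); T[:3,3]=st["ee_pos"]; M=T@c["mount"]
    else: M=c["cam_to_world"]
    return M[:3,3],M[:3,:3]@d
def pt(name,uv,z,st=None):
    o,d=ray(name,uv,st); return o+d*(z-o[2])/d[2]
def blobs(img,lo,hi,amin=30,roi=None):
    hsv=cv2.cvtColor(img,cv2.COLOR_BGR2HSV); m=cv2.inRange(hsv,np.array(lo),np.array(hi))
    if roi: 
        k=np.zeros_like(m); x0,y0,x1,y1=roi; k[y0:y1,x0:x1]=1; m=m*k
    cs,_=cv2.findContours(m,cv2.RETR_EXTERNAL,cv2.CHAIN_APPROX_NONE)
    return [(cv2.contourArea(c),)+cv2.minAreaRect(c) for c in sorted(cs,key=cv2.contourArea,reverse=True) if cv2.contourArea(c)>=amin]
def show(nm,bl): 
    for b in bl: print(nm,int(b[0]),np.round(b[1],1),np.round(b[2],1),round(b[3],1))
E
python3 - <<'E'
from h import *
im=cv2.imread("pics/top0.png")
cv2.imwrite("pics/crop.png",cv2.resize(im[90:290,160:480],None,fx=2.5,fy=2.5,interpolation=cv2.INTER_CUBIC))
show("blue",blobs(im,(100,120,60),(125,255,255),100,(150,90,480,300)))
show("green",blobs(im,(45,80,60),(85,255,255),30,(240,90,400,230)))
show("orange",blobs(im,(5,150,100),(20,255,255),30,(270,90,480,250)))
show("red",blobs(im,(0,120,60),(4,255,255),10,(220,90,480,230)))
show("red2",blobs(im,(172,120,60),(180,255,255),10,(220,90,480,230)))
E
```

```text
blue 4129 [207.  196.7] [56.5 76.5] 2.2
blue 3705 [304.3 154.5] [62.7 81.2] 5.5
blue 746 [453.  139.5] [23. 34.] 90.0
green 381 [294.4 125.4] [16.4 25.6] 9.5
orange 1844 [437.9 203. ] [36.5 54.3] 3.4
orange 106 [292.3 179.8] [11.3 12. ] 45.0
orange 104 [291.8 151.8] [12.  11.3] 45.0
red 202 [261.3 149.7] [15.  49.3] 6.3
red 92 [409.5 132. ] [10. 11.] 90.0
red 59 [233.  125.5] [9. 8.] 90.0
```

View pics/crop.png

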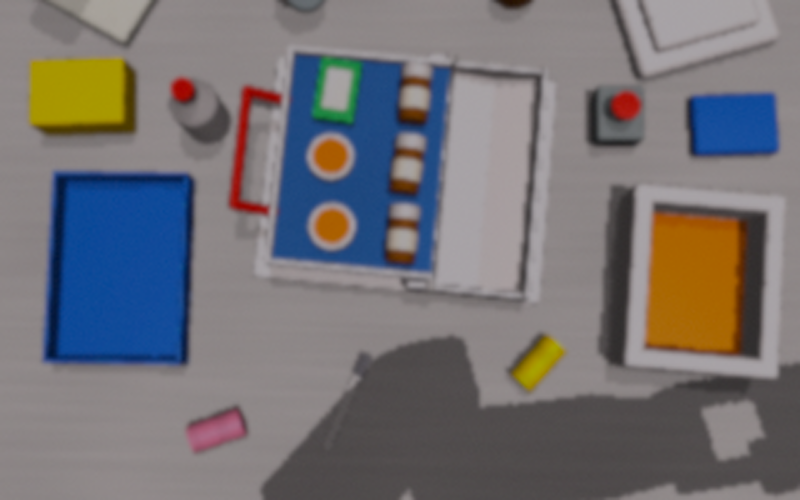

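The crop confirms three amber vials with white caps on the board, caps towards +x. It also shows two dishes with orange spots, the green box, and the handle bar from crop (246,92) to (237,208). The bottle's cap is at (183,88), close to the handle.

Run:
```python
from h import *
P=lambda n,c,z,s=1: print(n,np.round(pt("top",(160+c[0]/2.5,90+c[1]/2.5) if s else c,z),3))
P("handleA",(247,92),.1);P("handleB",(237,208),.1)
P("rim TL",(294,53),.082);P("rim BL",(270,262),.082)
P("bottle cap",(183,88),.15)
P("hinge top",(452,68),.07);P("hinge bot",(435,272),.07)
P("dish1",(292.3,179.8),.086,0);P("dish2",(291.8,151.8),.086,0);P("green",(294.4,125.4),.088,0)
P("tray TL",(55,173),.045);P("tray BR",(187,363),.045);P("tray TR",(191,175),.045);P("tray BL",(46,362),.045)
P("fb TL",(637,187),.085);P("fb BR",(778,376),.085);P("fb TR",(785,199),.085);P("fb BL",(627,364),.085)
P("head",(625,105),.077); P("cold",(453,139.5),.022,0);P("tip",(80,90),.06)
for c in ((414,92),(407,165),(402,235)):P("vial",c,.1)
```

```text
handleA [0.665 0.186 0.1  ]
handleB [0.524 0.193 0.1  ]
rim TL [0.72  0.134 0.082]
rim BL [0.462 0.154 0.082]
bottle cap [0.653 0.251 0.15 ]
hinge top [ 0.708 -0.061  0.07 ]
hinge bot [ 0.455 -0.044  0.07 ]
dish1 [0.508 0.082 0.086]
dish2 [0.593 0.086 0.086]
green [0.675 0.08  0.088]
tray TL [0.573 0.433 0.045]
tray BR [0.34  0.257 0.045]
tray TR [0.574 0.262 0.045]
tray BL [0.338 0.43  0.045]
fb TL [ 0.56  -0.284  0.085]
fb BR [ 0.338 -0.447  0.085]
fb TR [ 0.549 -0.461  0.085]
fb BL [ 0.349 -0.271  0.085]
head [ 0.663 -0.272  0.077]
cold [ 0.657 -0.421  0.022]
tip [0.676 0.402 0.06 ]
vial [ 0.668 -0.014  0.1  ]
vial [ 0.579 -0.008  0.1  ]
vial [ 0.495 -0.003  0.1  ]
```

```bash
cat >> h.py <<'E'
def go(p,yaw=None,st=None):
    "turn about tool z, tilt error, then shift in tool axes after the turn"
    st=st or arm.get_state(); Rm=R.from_rotvec(st["tcp_rot"]).as_matrix()
    y0=np.arctan2(Rm[1,0],Rm[0,0]); yaw=y0 if yaw is None else yaw
    c,s=np.cos(yaw),np.sin(yaw); Rt=np.array([[c,s,0],[s,-c,0],[0,0,-1.]])
    w=R.from_matrix(Rm.T@Rt).as_rotvec()
    print("turn",np.round(w,3),"shift mm",np.round(Rt.T@(np.array(p)-st["ee_pos"])*1000,1),"clk",round(st["clock"],1))
E
python3 -c "
from h import *
go((.45,-.45,.2),-.065); go((.555,.193,.2),-.065)"
```

```text
turn [-0.001  0.     0.379] shift mm [ 247.3 -160.4  -14.6] clk 0.1
turn [-0.001  0.     0.379] shift mm [ 310.3 -808.9  -14.6] clk 0.1
```

play_rows(targets=[[0, 0, 0.126, 0, 0, -0.005, 1], [0, 0, 0.126, 0, 0, -0.005, 1], [0, 0, 0.127, 0, 0, -0.005, 1], [0, 0, 0, 0.04, -0.02, 0, 1], [0, 0, 0, 0.04, -0.03, 0, 1], [0, 0, 0, 0.04, -0.04, 0, 1], [0, 0, 0, 0.04, -0.04, 0, 1], [0, 0, 0, 0.04, -0.045, 0, 1], [0, 0, 0, 0.04, -0.045, 0, 1], [0, 0, 0, 0.04, -0.045, 0, 1], [0, 0, 0, 0.03, -0.045, 0, 1], [0, 0, 0, 0, -0.045, 0, 1], [0, 0, 0, 0, -0.045, 0, 1], [0, 0, 0, 0, -0.045, 0, 1], [0, 0, 0, 0, -0.045, 0, 1], [0, 0, 0, 0, -0.045, 0, 1], [0, 0, 0, 0, -0.045, 0, 1], [0, 0, 0, 0, -0.045, 0, 1], [0, 0, 0, 0, -0.045, 0, 1], [0, 0, 0, 0, -0.045, 0, 1]])

```text
clock: 2.15
ee_pos: [0.5144, 0.0672, 0.201]
tcp_rot: [3.14, -0.102, -0.0]
force: [1.1, 0.6, -0.0]
opening: 0.998
finger_force: 0.0
```

```bash
python3 -c "
from h import *
go((.555,.193,.2),-.065)
st=arm.get_state();im=snapshot('wrist');cv2.imwrite('pics/w1.png',im)
show('red',blobs(im,(0,120,50),(5,255,255),60)+blobs(im,(172,120,50),(180,255,255),60)); print(st['ee_pos'],st['tcp_rot'])"
```

```text
turn [ 0.  0. -0.] shift mm [  32.3 -128.2    1. ] clk 2.1
red 2211 [216.4 116.9] [142.1  48.3] 89.5
red 607 [122.   72.5] [27. 28.] 90.0
red 346 [575.5  62. ] [24. 19.] 90.0
[0.51440829 0.0672173  0.20096542] [ 3.13990735e+00 -1.02472875e-01 -1.78479256e-05]
```

View pics/w1.png

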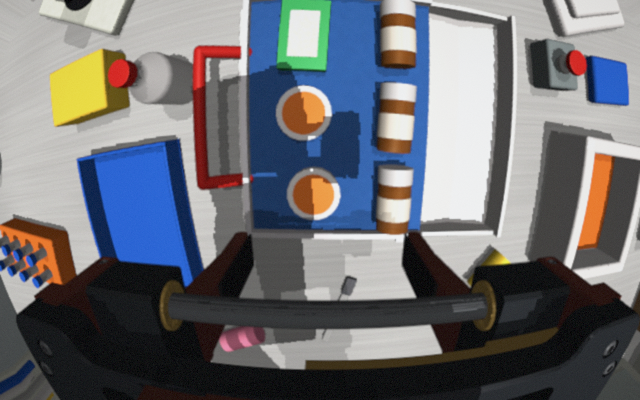

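The wrist view shows the handle bar from (201,50) to (205,185), the bottle cap at (122,73), three vials at columns 394–398, the dishes at (304,112) and (313,193), and the counter's plunger at (575,62).

```bash
python3 -c "
from h import *
st=arm.get_state()
for n,uv,z in [('hA',(201,60),.1),('hB',(205,180),.1),('cap',(122,73),.15),('dA',(305,112),.086),('dB',(314,193),.086),('sb',(304,34),.088),('head',(575,62),.077),('trayTR',(180,140),.045),('fbTL',(592,140),.085),('hinge0',(428,10),.07),('hinge1',(420,235),.07),('vA',(398,32),.1),('vB',(397,117),.1),('vC',(395,198),.1)]: print(n,np.round(pt('wrist',uv,z,st),3))"
```

```text
hA [0.661 0.191 0.1  ]
hB [0.537 0.199 0.1  ]
cap [0.655 0.254 0.15 ]
dA [0.596 0.09  0.086]
dB [0.512 0.088 0.086]
sb [0.676 0.086 0.088]
head [ 0.667 -0.259  0.077]
trayTR [0.58  0.251 0.045]
fbTL [ 0.564 -0.285  0.085]
hinge0 [ 0.708 -0.049  0.07 ]
hinge1 [ 0.449 -0.032  0.07 ]
vA [ 0.672 -0.005  0.1  ]
vB [0.586 0.001 0.1  ]
vC [0.505 0.005 0.1  ]
```

play_rows(targets=[[0, 0, 0, 0.016, -0.045, 0, -0.1], [0, 0, 0, 0.016, -0.045, 0, -0.1], [0, 0, 0, 0, -0.04, 0, -0.1], [0, 0, 0, 0, 0, 0.02, -0.1], [0, 0, 0, 0, 0, 0.03, -0.1], [0, 0, 0, 0, 0, 0.03, -0.1], [0, 0, 0, 0, 0, 0.02, -0.1], [0, 0, 0, 0, 0, 0.015, -0.1], [0, 0, 0, 0, 0, 0.01, -0.1], [0, 0, 0, 0, 0, 0, -0.1]])

```text
clock: 3.2
ee_pos: [0.5545, 0.1928, 0.0749]
tcp_rot: [3.139, -0.103, -0.003]
force: [0.3, -0.9, 0.9]
opening: 0.449
finger_force: 0.0
```

```bash
python3 -c "
from h import *
go((.555,.195,.075),-.065)
print(arm.get_state()['force'],arm.get_state()['opening'])
im=snapshot('wrist');cv2.imwrite('pics/w2.png',im)"
```

```text
turn [ 0.001  0.002 -0.   ] shift mm [ 0.4 -2.3 -0.1] clk 3.2
[ 0.28087154 -0.86539784  0.92871274] 0.44903857883403675
```

View pics/w2.png

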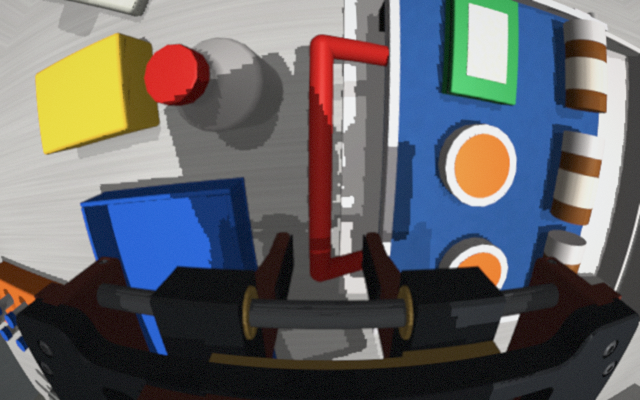

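The bar lies centred between the fingers (column 322), but the near bracket at (340,265) is close to them. I'll shift 10 mm along the bar and grip.

play_rows(targets=[[0, 0, 0, 0.01, 0, 0, -0.1], [0, 0, 0, 0, 0, 0, -0.5], [0, 0, 0, 0, 0, 0, -1], [0, 0, 0, 0, 0, 0, -1], [0, 0, 0, 0, 0, 0, -1], [0, 0, 0, 0, 0, 0, -1]], force=20)

```text
clock: 3.85
ee_pos: [0.565, 0.1924, 0.0761]
tcp_rot: [-3.14, 0.102, -0.0]
force: [0.6, 0.3, 0.4]
opening: 0.034
finger_force: 0.0
```

```bash
python3 -c "
from h import *
s=arm.get_state();print(s['force'],s['opening'],s['finger_force'])
im=snapshot('wrist');cv2.imwrite('pics/w3.png',im)"
```

```text
[0.55578936 0.2639992  0.37974637] 0.0342718493326105 0.0
```

View pics/w3.png

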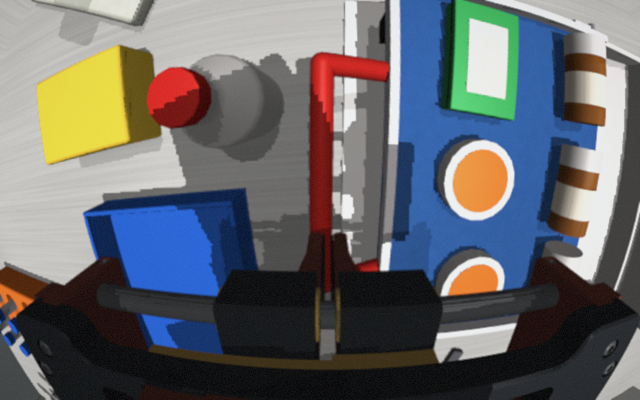

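play_rows(targets=[[0, 0, 0, 0, 0, 0, -1], [0, 0, 0, 0, 0, 0, -1], [0, 0, 0, 0, 0, -0.005, -1], [0, 0, 0, 0, 0, -0.005, -1]])

```text
clock: 4.3
ee_pos: [0.5651, 0.1924, 0.0863]
tcp_rot: [3.14, -0.102, -0.0]
force: [-0.1, -0.1, 1.1]
opening: 0.009
finger_force: 0.0
```

```bash
cat >> h.py <<'E'
def proj_tool(p):
    c=calibration("wrist"); f=200/np.tan(np.radians(c["vertical_fov"]/2)); q=np.linalg.inv(c["mount"])@np.r_[p,1]
    th=np.arccos(q[2]/np.linalg.norm(q[:3])); n=np.hypot(q[0],q[1]); return np.r_[c["cx"],c["cy"]]+f*th*q[:2]/n
E
python3 -c "
from h import *
for p in [(0,0,0),(0,0,-.019),(0,.01,0),(.01,0,0),(0,0,-.08)]: print(p,proj_tool(p))
st=arm.get_state();print(st['ee_pos'],st['opening'])
cv2.imwrite('pics/s1.png',cv2.resize(snapshot('scene')[170:320,230:430],None,fx=4,fy=4,interpolation=cv2.INTER_CUBIC))
# triangulate bar far corner, w1 vs w2
def tri(a,b):
    (o1,d1),(o2,d2)=a,b; A=np.c_[d1,-d2]; t=np.linalg.lstsq(A,o2-o1,rcond=None)[0]; return o1+d1*t[0],o2+d2*t[1]
s1=dict(ee_pos=np.array([.5144,.0672,.2010]),tcp_rot=np.array([3.1399,-.10247,0])); s2=dict(ee_pos=np.array([.5545,.1928,.0749]),tcp_rot=np.array([3.139,-.103,-.003]))
print('far corner',*tri(ray('wrist',(201,51),s1),ray('wrist',(319,43),s2)))
print('near corner',*tri(ray('wrist',(205,186),s1),ray('wrist',(321,268),s2)))
"
```

```text
(0, 0, 0) [328.18106758 229.13052522]
(0, 0, -0.019) [328.28482815 240.00321042]
(0, 0.01, 0) [342.80706881 229.08303627]
(0.01, 0, 0) [328.17175101 215.25812507]
(0, 0, -0.08) [328.78379459 293.01844911]
[0.56506084 0.19237103 0.08628516] 0.00926393596599886
far corner [0.67431796 0.19032793 0.08471509] [0.67532989 0.19025155 0.08495489]
near corner [0.52762465 0.20115062 0.08499938] [0.52958562 0.19942877 0.08384886]
```

View pics/s1.png

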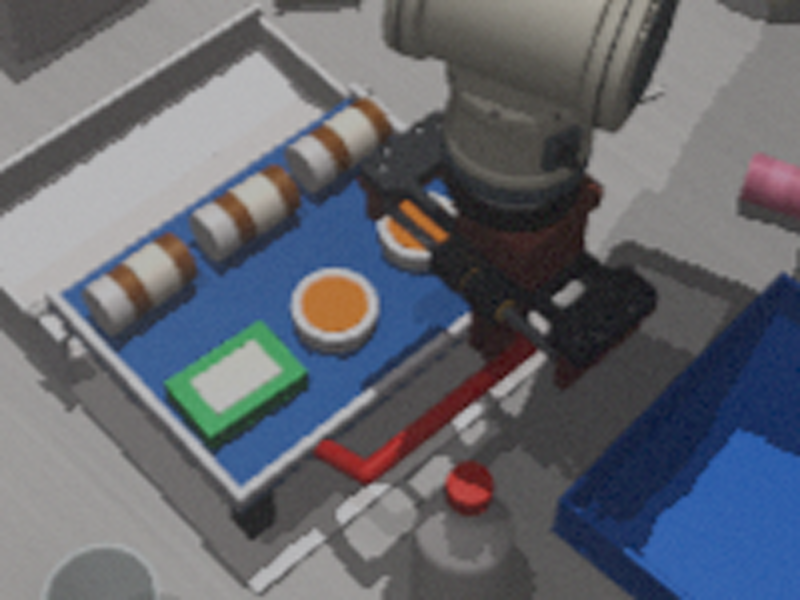

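The grip closed on nothing, and two wrist views put the bar at about z = 0.085, lower than expected. I'll raise, reopen and go about 18 mm deeper.

play_rows(targets=[[0, 0, 0, 0, 0, -0.02, -1], [0, 0, 0, 0, 0, -0.02, -1], [0, 0, 0, 0, -0.002, 0, -0.1], [0, 0, 0, 0, 0, 0, -0.1], [0, 0, 0, 0, 0, 0, -0.1], [0, 0, 0, 0, 0, 0, -0.1], [0, 0, 0, 0, 0, 0.02, -0.1], [0, 0, 0, 0, 0, 0.02, -0.1], [0, 0, 0, 0, 0, 0.015, -0.1], [0, 0, 0, 0, 0, 0.01, -0.1], [0, 0, 0, 0, 0, 0.005, -0.1], [0, 0, 0, 0, 0, 0, -0.1]])

```text
clock: 5.55
ee_pos: [0.5649, 0.1943, 0.0553]
tcp_rot: [3.14, -0.102, -0.002]
force: [-0.1, -0.3, -0.0]
opening: 0.45
finger_force: 0.0
```

play_rows(targets=[[0, 0, 0, 0, 0, 0, -0.4], [0, 0, 0, 0, 0, 0, -0.7], [0, 0, 0, 0, 0, 0, -0.8], [0, 0, 0, 0, 0, 0, -1], [0, 0, 0, 0, 0, 0, -1], [0, 0, 0, 0, 0, 0, -1]])

```text
clock: 6.15
ee_pos: [0.5659, 0.1968, 0.0567]
tcp_rot: [-3.136, 0.103, -0.003]
force: [-1.0, 10.3, -1.7]
opening: 0.152
finger_force: 20.0
```

Gripped (opening 0.152, about 13.4 mm). Now I'll lift along the arc.

play_rows(targets=[[0, 0, 0, 0, 0.002, -0.002, -1], [0, 0, 0, 0, 0, -0.003, -1], [0, 0, 0, 0, 0.0005, -0.003, -1], [0, 0, 0, 0, 0, -0.003, -1], [0, 0, 0, 0, 0.0005, -0.003, -1], [0, 0, 0, 0, 0.0005, -0.003, -1], [0, 0, 0, 0, 0.0005, -0.003, -1], [0, 0, 0, 0, 0.0005, -0.003, -1], [0, 0, 0, 0, 0.0005, -0.003, -1], [0, 0, 0, 0, 0.0005, -0.003, -1], [0, 0, 0, 0, 0.0005, -0.003, -1], [0, 0, 0, 0, 0.0005, -0.003, -1], [0, 0, 0, 0, 0.0005, -0.003, -1], [0, 0, 0, 0, 0.0005, -0.003, -1], [0, 0, 0, 0, 0.0005, -0.003, -1], [0, 0, 0, 0, 0.0005, -0.002, -1]])

```text
clock: 7.75
ee_pos: [0.565, 0.1869, 0.1025]
tcp_rot: [-3.138, 0.103, -0.002]
force: [-0.6, 5.6, -2.6]
opening: 0.147
finger_force: 20.0
```

play_rows(targets=[[0, 0, 0, 0, 0, 0, -1], [0, 0, 0, 0, 0, 0, -1], [0, 0, 0, 0, 0, 0, -1], [0, 0, 0, 0, 0, 0, -1], [0, 0, 0, 0, 0, 0, -1], [0, 0, 0, 0, 0, 0, -1], [0, 0, 0, 0, 0, 0, -1]])

```text
clock: 8.45
ee_pos: [0.5651, 0.1869, 0.1024]
tcp_rot: [-3.138, 0.103, -0.002]
force: [1.1, 7.0, -1.2]
opening: 0.143
finger_force: 20.0
```

```bash
python3 -c "
from h import *
a=snapshot('scene')[120:330,190:430];b=snapshot('wrist')
cv2.imwrite('pics/s2.png',np.vstack([cv2.resize(a,(480,420)),]));b=cv2.resize(b,(320,200));c=np.zeros((620,480,3),np.uint8);c[:420]=cv2.resize(a,(480,420));c[420:,:320]=b;cv2.imwrite('pics/s2.png',c[:600])"
```

```text
(no output)
```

View pics/s2.png

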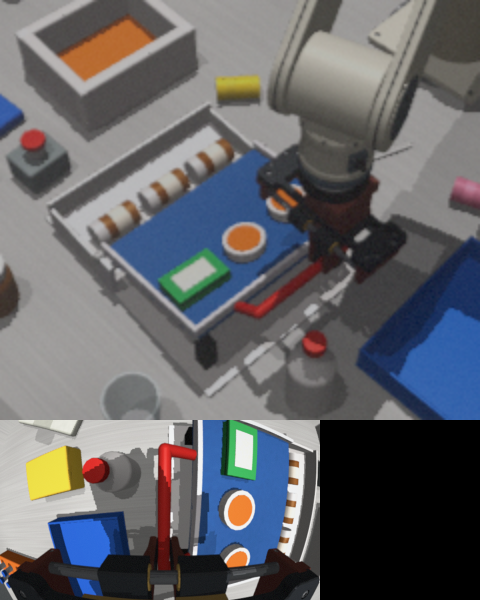

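All three vials lie in the trough and the flat parts are still on the tilted board. I'll lower it back the way it came, then release and rise.

play_rows(targets=[[0, 0, 0, 0, 0, 0.003, -1], [0, 0, 0, 0, -0.0005, 0.003, -1], [0, 0, 0, 0, -0.0005, 0.003, -1], [0, 0, 0, 0, -0.0005, 0.003, -1], [0, 0, 0, 0, -0.0005, 0.003, -1], [0, 0, 0, 0, -0.0005, 0.003, -1], [0, 0, 0, 0, -0.0005, 0.003, -1], [0, 0, 0, 0, -0.0005, 0.003, -1], [0, 0, 0, 0, -0.0005, 0.003, -1], [0, 0, 0, 0, -0.0005, 0.003, -1], [0, 0, 0, 0, -0.0005, 0.003, -1], [0, 0, 0, 0, -0.0005, 0.003, -1], [0, 0, 0, 0, -0.0005, 0.003, -1], [0, 0, 0, 0, -0.0005, 0.003, -1], [0, 0, 0, 0, 0, 0.002, -1], [0, 0, 0, 0, 0, 0.001, -1], [0, 0, 0, 0, 0, 0, -0.6], [0, 0, 0, 0, 0, 0, -0.2], [0, 0, 0, 0, 0, 0, -0.1], [0, 0, 0, 0, 0, 0, -0.1]])

```text
clock: 10.55
ee_pos: [0.565, 0.1919, 0.0571]
tcp_rot: [3.139, -0.103, -0.0]
force: [-0.2, -0.4, -0.6]
opening: 0.427
finger_force: 0.0
```

play_rows(targets=[[0, 0, 0, 0, 0, -0.01, -0.1], [0, 0, 0, 0, 0, -0.03, -0.1], [0, 0, 0, 0, 0, -0.04, -0.1], [0, 0, 0, 0, 0, -0.05, 0.2], [0, 0, 0, 0, 0.04, -0.03, 1], [0, 0, 0, 0, 0.045, 0, 1], [0, 0, 0, 0, 0.045, 0, 1], [0, 0, 0, 0, 0.045, 0, 1], [0, 0, 0, 0, 0.045, 0, 1], [0, 0, 0, 0, 0, 0, 1], [0, 0, 0, 0, 0, 0, 1], [0, 0, 0, 0, 0, 0, 1]])

```text
clock: 11.75
ee_pos: [0.5509, -0.0265, 0.2174]
tcp_rot: [-3.14, 0.102, -0.001]
force: [-0.1, 1.0, -0.9]
opening: 0.999
finger_force: 0.0
```

```bash
python3 -c "
from h import *
st=arm.get_state();im=snapshot('wrist');cv2.imwrite('pics/w4.png',im);print(st['ee_pos'],st['tcp_rot'])
show('brown',blobs(im,(5,100,40),(18,255,170),60))
show('orange',blobs(im,(5,150,170),(20,255,255),60))
show('green',blobs(im,(45,80,60),(85,255,255),100))"
```

```text
[ 0.55085499 -0.02648777  0.21736055] [-3.13966942e+00  1.02170439e-01 -6.13740689e-04]
brown 1049 [223.5 154. ] [38. 35.] 90.0
brown 1008 [ 38.7 261.2] [88.4 36.4] 53.1
brown 758 [236.4 224. ] [31.2 33.8] 74.1
brown 258 [558.9 228. ] [27.9 95.5] 30.1
brown 221 [392.  73.] [10. 26.] 90.0
brown 197 [629.5 303. ] [22. 19.] 90.0
brown 188 [385.9 210.3] [24.4  9.7] 2.7
brown 187 [391. 104.] [10. 26.] 90.0
brown 114 [383.5 144. ] [10. 13.] 90.0
brown 100 [381.9 174.3] [13.5  9.2] 9.5
brown 76 [378.9 237.8] [14.9  7.9] 18.4
orange 2271 [547.2 221.1] [30.9 87.1] 10.9
orange 517 [ 24.9 261.9] [62.9 27.1] 54.6
green 2816 [222.2  79.8] [43.5 70.7] 4.1
```

View pics/w4.png

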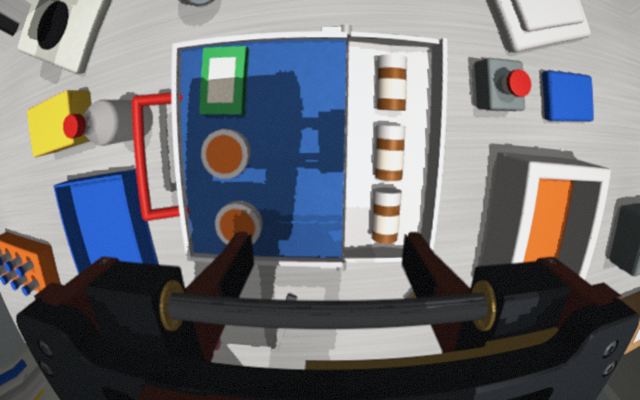

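The wrist view shows the vials in the trough at (391,83), (389,152) and (386,215), and the board is level with all three flat parts on it.

```bash
cat > vial.py <<'E'
from h import *
st=arm.get_state()
for uv in ((391,83),(389.5,152),(386.5,215)):
    p=pt('wrist',uv,.035,st); print(np.round(p,3)); go((p[0],p[1],.1),-.065,st)
im=snapshot('top'); cv2.imwrite('pics/top1.png',im)
show('brown',blobs(im,(3,100,40),(20,255,170),5,(335,100,380,210)))
E
python3 vial.py
```

```text
[ 0.664 -0.111  0.035]
turn [-0.    -0.     0.001] shift mm [118.   77.3 117.2] clk 11.8
[ 0.578 -0.105  0.035]
turn [-0.    -0.     0.001] shift mm [ 31.8  77.  117.2] clk 11.8
[ 0.495 -0.1    0.035]
turn [-0.    -0.     0.001] shift mm [-50.7  77.  117.2] clk 11.8
```

play_rows(targets=[[0, 0, 0, -0.025, 0.04, 0, 0.18], [0, 0, 0, -0.026, 0.037, 0, 0.18], [0, 0, 0, 0, 0, 0.04, 0.18], [0, 0, 0, 0, 0, 0.04, 0.18], [0, 0, 0, 0, 0, 0.04, 0.18], [0, 0, 0, 0, 0, 0.03, 0.18], [0, 0, 0, 0, 0, 0.02, 0.18], [0, 0, 0, 0, 0, 0.015, 0.18], [0, 0, 0, 0, 0, 0.008, 0.18], [0, 0, 0, 0, 0, 0, 0.18]], force=20)

```text
clock: 12.85
ee_pos: [0.4944, -0.0997, 0.0231]
tcp_rot: [-3.14, 0.1, 0.003]
force: [-0.3, -0.6, 0.6]
opening: 0.592
finger_force: 0.0
```

play_rows(targets=[[0, 0, 0, 0, 0, 0, -0.1], [0, 0, 0, 0, 0, 0, -0.3], [0, 0, 0, 0, 0, 0, -0.5], [0, 0, 0, 0, 0, 0, -1], [0, 0, 0, 0, 0, 0, -1], [0, 0, 0, 0, 0, 0, -1]])

```text
clock: 13.45
ee_pos: [0.495, -0.1007, 0.0242]
tcp_rot: [3.14, -0.103, 0.001]
force: [-0.5, -0.0, 0.8]
opening: 0.083
finger_force: 0.0
```

```bash
python3 -c "
from h import *
im=snapshot('wrist');cv2.imwrite('pics/w5.png',im);s=arm.get_state();print(s['opening'],s['force'])"
```

```text
0.040359667244471 [-0.52491348  0.42747588 -0.28165617]
```

View pics/w5.png

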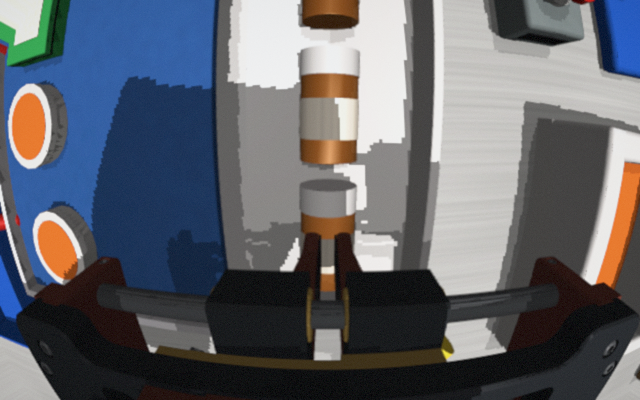

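The shut fingers hang above the vial without touching it, so the real fingertips sit about 25 mm above the reported TCP, as they did at the handle. I'll open, go 20 mm lower and close again.

play_rows(targets=[[0, 0, 0, 0, 0, 0, 0.18], [0, 0, 0, 0, 0, 0, 0.18], [0, 0, 0, 0, 0, 0, 0.18], [0, 0, 0, 0, 0, 0, 0.18], [0, 0, 0, 0, 0, 0.008, 0.18], [0, 0, 0, 0, 0, 0.006, 0.18], [0, 0, 0, 0, 0, 0.006, 0.18], [0, 0, 0, 0, 0, 0, 0.18]])

```text
clock: 14.3
ee_pos: [0.494, -0.1005, 0.0029]
tcp_rot: [-3.14, 0.102, 0.003]
force: [-0.6, -0.3, 0.0]
opening: 0.591
finger_force: 0.0
```

play_rows(targets=[[0, 0, 0, 0, 0, 0, -0.1], [0, 0, 0, 0, 0, 0, -0.3], [0, 0, 0, 0, 0, 0, -0.4], [0, 0, 0, 0, 0, 0, -0.5], [0, 0, 0, 0, 0, 0, -1]])

```text
clock: 14.8
ee_pos: [0.4949, -0.1007, 0.0041]
tcp_rot: [3.14, -0.102, 0.0]
force: [0.5, -0.1, -0.1]
opening: 0.317
finger_force: 16.0
```

play_rows(targets=[[0, 0, 0, 0, 0, 0, 0.18], [0, 0, 0, 0, 0, 0, 0.18], [0, 0, 0, 0, 0, 0, 0.18], [0, 0, 0, 0, 0, 0, 0.18], [0, 0, 0, 0, 0, 0.006, 0.18], [0, 0, 0, 0, 0, 0.006, 0.18], [0, 0, 0, 0, 0, 0.002, 0.18], [0, 0, 0, 0, 0, 0, 0.18]])

```text
clock: 15.6
ee_pos: [0.4943, -0.1005, -0.0107]
tcp_rot: [-3.14, 0.102, 0.002]
force: [-0.8, 0.3, -0.5]
opening: 0.59
finger_force: 0.0
```

play_rows(targets=[[0, 0, 0, 0, 0, 0, -0.1], [0, 0, 0, 0, 0, 0, -0.3], [0, 0, 0, 0, 0, 0, -0.4], [0, 0, 0, 0, 0, 0, -0.5], [0, 0, 0, 0, 0, 0, -1]])

```text
clock: 16.1
ee_pos: [0.495, -0.1007, -0.0099]
tcp_rot: [3.14, -0.102, 0.0]
force: [-0.3, 0.7, 0.7]
opening: 0.407
finger_force: 20.0
```

Opening 0.407, i.e. 35.8 mm, so it grips on the full diameter. Next: lift and carry it to the foam box.

play_rows(targets=[[0, 0, 0, 0, 0, -0.01, -1], [0, 0, 0, 0, 0, -0.03, -1], [0, 0, 0, 0, 0, -0.04, -1], [0, 0, 0, 0, 0, -0.04, -1], [0, 0, 0, -0.01, 0.03, 0, -1], [0, 0, 0, -0.01, 0.04, 0, -1], [0, 0, 0, -0.01, 0.04, 0, -1], [0, 0, 0, -0.01, 0.04, 0, -1], [0, 0, 0, -0.01, 0.04, 0, -1], [0, 0, 0, -0.01, 0.04, 0, -1], [0, 0, 0, -0.01, 0.04, 0, -1], [0, 0, 0, 0, 0.028, 0, -1], [0, 0, 0, 0, 0, 0, -1]])

```text
clock: 17.4
ee_pos: [0.4053, -0.397, 0.1109]
tcp_rot: [3.138, -0.108, 0.003]
force: [-0.5, 0.1, -1.0]
opening: 0.406
finger_force: 20.0
```

```bash
python3 -c "
from h import *
st=arm.get_state();im=snapshot('wrist');cv2.imwrite('pics/w6.png',im);print(st['ee_pos'],st['opening'],st['finger_force'])
im=snapshot('top');cv2.imwrite('pics/top2.png',im)"
```

```text
[ 0.40534783 -0.39703272  0.11093477] 0.40633542135632356 19.979653358459473
```

View pics/w6.png

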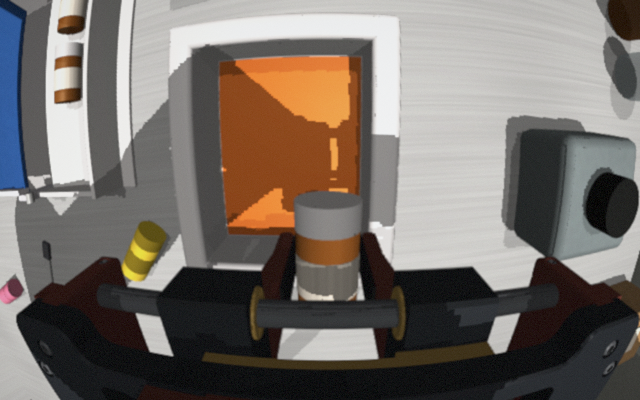

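The vial is held, cap up-image. The box's orange floor has corners near (219,57), (358,55) and (227,235), and its outer rim corners are near (172,28) and (400,17).

```bash
python3 -c "
from h import *
st=arm.get_state()
for b in (0,.015,.03):
    s=dict(st);s['ee_pos']=st['ee_pos']+np.array([0,0,b]);s['tcp_rot']=st['tcp_rot']
    a,c,d=[pt('wrist',q,.02,s) for q in ((219,58),(358,55),(227,235))];e,f=[pt('wrist',q,.085,s) for q in ((172,28),(400,17))]
    print(b,np.round([a,c,d],3).tolist(),'in y',np.linalg.norm(a-c).round(3),'in x',np.linalg.norm(a-d).round(3),'out y',np.linalg.norm(e-f).round(3),np.round([e,f],3).tolist(),'centre',np.round((c+d)/2,3))
"
```

```text
0 [[0.548, -0.299, 0.02], [0.536, -0.43, 0.02], [0.37, -0.286, 0.02]] in y 0.131 in x 0.178 out y 0.173 [[0.566, -0.283, 0.085], [0.553, -0.456, 0.085]] centre [ 0.453 -0.358  0.02 ]
0.015 [[0.551, -0.294, 0.02], [0.539, -0.432, 0.02], [0.364, -0.28, 0.02]] in y 0.138 in x 0.187 out y 0.185 [[0.571, -0.275, 0.085], [0.558, -0.46, 0.085]] centre [ 0.452 -0.356  0.02 ]
0.03 [[0.554, -0.289, 0.02], [0.542, -0.433, 0.02], [0.358, -0.274, 0.02]] in y 0.145 in x 0.197 out y 0.197 [[0.577, -0.268, 0.085], [0.563, -0.464, 0.085]] centre [ 0.45  -0.354  0.02 ]
```

play_rows(targets=[[0, 0, 0, 0.005, -0.016, 0.01, -1], [0, 0, 0, 0, 0, 0.03, -1], [0, 0, 0, 0, 0, 0.03, -1], [0, 0, 0, 0, 0, 0.02, -1], [0, 0, 0, 0, 0, 0.01, -1], [0, 0, 0, 0, 0, 0.005, -1], [0, 0, 0, 0, 0, 0, -1]])

```text
clock: 18.2
ee_pos: [0.4118, -0.3768, 0.0048]
tcp_rot: [-3.139, 0.101, 0.001]
force: [0.2, -0.4, -0.8]
opening: 0.401
finger_force: 20.0
```

play_rows(targets=[[0, 0, 0, 0, 0, 0.004, -1], [0, 0, 0, 0, 0, 0, -1], [0, 0, 0, 0, 0, 0, -0.1], [0, 0, 0, 0, 0, 0, 0], [0, 0, 0, 0, 0, 0, 0], [0, 0, 0, 0, 0, -0.02, 0], [0, 0, 0, 0, 0, -0.04, 0], [0, 0, 0, 0, 0, -0.04, 0], [0, 0, 0, 0, 0, -0.04, 0.1], [0, 0, 0, 0, 0, -0.02, 0.18]])

```text
clock: 19.2
ee_pos: [0.4128, -0.3791, 0.1648]
tcp_rot: [3.137, -0.103, 0.006]
force: [1.2, 0.0, -0.1]
opening: 0.582
finger_force: 0.0
```

```bash
cat > vl.py <<'E'
from h import *
st=arm.get_state();im=snapshot('wrist');cv2.imwrite('pics/w7.png',im)
for x in ((.58,-.105),(.664,-.111)): go((*x,.16),-.065,st)
# vials in trough: white caps/labels are ambiguous; use brown bands
for b in blobs(im,(3,90,30),(18,255,190),25): print(int(b[0]),np.round(b[1]),np.round(pt('wrist',b[1],.04,st),3))
E
python3 vl.py
```

```text
turn [ 0.003 -0.004 -0.   ] shift mm [ 149.1 -284.3    4.8] clk 19.2
turn [ 0.003 -0.004 -0.   ] shift mm [ 233.3 -283.8    4.8] clk 19.2
9750 [312. 148.] [ 0.456 -0.365  0.04 ]
2075 [586. 284.] [ 0.225 -0.799  0.04 ]
1839 [616.  25.] [ 0.642 -0.826  0.04 ]
1547 [ 81. 288.] [0.281 0.025 0.04 ]
1009 [255. 265.] [ 0.326 -0.288  0.04 ]
979 [398. 265.] [ 0.313 -0.457  0.04 ]
432 [180. 392.] [ 0.068 -0.098  0.04 ]
298 [107.  32.] [ 0.633 -0.12   0.04 ]
232 [105.  98.] [ 0.549 -0.114  0.04 ]
200 [105.  67.] [ 0.588 -0.117  0.04 ]
128 [110.   4.] [ 0.673 -0.123  0.04 ]
47 [ 95. 313.] [0.234 0.014 0.04 ]
43 [129. 340.] [ 0.187 -0.041  0.04 ]
33 [535. 280.] [ 0.26 -0.67  0.04]
32 [118. 321.] [ 0.223 -0.034  0.04 ]
31 [546. 318.] [ 0.177 -0.719  0.04 ]
27 [515. 343.] [ 0.139 -0.665  0.04 ]
26 [543. 328.] [ 0.156 -0.719  0.04 ]
25 [528. 320.] [ 0.183 -0.678  0.04 ]
```

play_rows(targets=[[0, 0, 0, 0.02, -0.04, 0, 0.18], [0, 0, 0, 0.03, -0.045, 0, 0.18], [0, 0, 0, 0.03, -0.045, 0, 0.18], [0, 0, 0, 0.03, -0.045, 0, 0.18], [0, 0, 0, 0.03, -0.045, 0, 0.18], [0, 0, 0, 0.009, -0.045, 0, 0.18], [0, 0, 0, 0, -0.019, 0, 0.18], [0, 0, 0, 0, 0, 0.04, 0.18], [0, 0, 0, 0, 0, 0.04, 0.18], [0, 0, 0, 0, 0, 0.04, 0.18], [0, 0, 0, 0, 0, 0.02, 0.18], [0, 0, 0, 0, 0, 0.02, 0.18], [0, 0, 0, 0, 0, 0.01, 0.18], [0, 0, 0, 0, 0, 0.007, 0.18], [0, 0, 0, 0, 0, 0, 0.18]])

```text
clock: 20.75
ee_pos: [0.5679, -0.1168, -0.0157]
tcp_rot: [-3.14, 0.103, 0.003]
force: [-4.8, 2.7, 6.9]
opening: 0.589
finger_force: 3.8
```

play_rows(targets=[[0, 0, 0, 0, 0, 0, -0.1], [0, 0, 0, 0, 0, 0, -0.3], [0, 0, 0, 0, 0, 0, -0.5], [0, 0, 0, 0, 0, 0, -1], [0, 0, 0, 0, 0, 0, -1]])

```text
clock: 21.25
ee_pos: [0.5691, -0.1172, -0.0159]
tcp_rot: [3.14, -0.102, 0.001]
force: [0.3, -0.1, 2.0]
opening: 0.406
finger_force: 20.0
```

play_rows(targets=[[0, 0, 0, 0, 0, -0.01, -1], [0, 0, 0, 0, 0, -0.03, -1], [0, 0, 0, 0, 0, -0.04, -1], [0, 0, 0, 0, 0, -0.04, -1], [0, 0, 0, -0.012, 0.035, 0, -1], [0, 0, 0, -0.012, 0.035, 0, -1], [0, 0, 0, -0.012, 0.035, 0, -1], [0, 0, 0, -0.012, 0.035, 0, -1], [0, 0, 0, -0.01, 0.035, 0, -1], [0, 0, 0, -0.01, 0.035, 0, -1], [0, 0, 0, 0, 0.011, 0, -1], [0, 0, 0, 0, 0, 0, -1]])

```text
clock: 22.45
ee_pos: [0.4865, -0.3345, 0.1044]
tcp_rot: [3.139, -0.106, 0.001]
force: [-0.2, 1.0, -0.8]
opening: 0.404
finger_force: 20.0
```

```bash
python3 -c "
from h import *
st=arm.get_state();go((.487,-.333,.1),-.065,st);print(st['opening'])
im=snapshot('wrist');cv2.imwrite('pics/w8.png',im)"
```

```text
turn [ 0.    -0.001 -0.003] shift mm [ 0.4 -1.5  4.4] clk 22.4
0.403811746026896
```

View pics/w8.png

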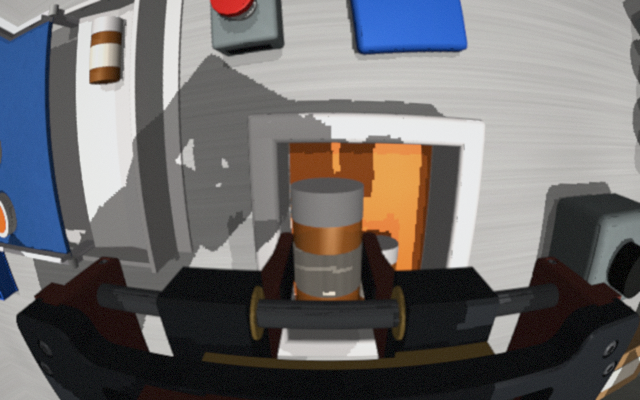

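The first vial's cap shows at (383,250). The counter and trough are clear. I'll shift 10 mm away from the near wall and lower.

play_rows(targets=[[0, 0, 0, 0, 0.01, 0.01, -1], [0, 0, 0, 0, 0, 0.03, -1], [0, 0, 0, 0, 0, 0.03, -1], [0, 0, 0, 0, 0, 0.02, -1], [0, 0, 0, 0, 0, 0.008, -1], [0, 0, 0, 0, 0, 0.005, -1], [0, 0, 0, 0, 0, 0, -1], [0, 0, 0, 0, 0, 0, -0.1], [0, 0, 0, 0, 0, 0, 0], [0, 0, 0, 0, 0, 0, 0], [0, 0, 0, 0, 0, -0.02, 0], [0, 0, 0, 0, 0, -0.04, 0], [0, 0, 0, 0, 0, -0.04, 0], [0, 0, 0, 0, 0, -0.04, 0.18], [0, 0, 0, 0, 0, -0.02, 0.18], [0, 0, 0, 0, 0, 0, 0.18]])

```text
clock: 24.1
ee_pos: [0.488, -0.3447, 0.1651]
tcp_rot: [3.136, -0.102, 0.01]
force: [0.4, -0.4, 0.5]
opening: 0.592
finger_force: 0.0
```

```bash
python3 -c "
from h import *
st=arm.get_state();im=snapshot('wrist');cv2.imwrite('pics/w9.png',im)
for b in blobs(im,(3,90,30),(18,255,190),25,(60,0,200,120)): print(int(b[0]),np.round(b[1]),np.round(b[2]),np.round(pt('wrist',b[1],.04,st),3))
# vial C in w8: rows 17..84, cols ~92..122
go((.664,-.112,.16),-.065,st)"
```

```text
278 [128.  82.] [13. 25.] [ 0.636 -0.119  0.04 ]
218 [129.  50.] [10. 26.] [ 0.675 -0.122  0.04 ]
turn [ 0.004 -0.006 -0.   ] shift mm [ 160.5 -243.7    5.1] clk 24.1
```

play_rows(targets=[[0, 0, 0, 0.012, -0.02, 0, 0.18], [0, 0, 0, 0.016, -0.025, 0, 0.18], [0, 0, 0, 0.016, -0.025, 0, 0.18], [0, 0, 0, 0.016, -0.025, 0, 0.18], [0, 0, 0, 0.016, -0.025, 0, 0.18], [0, 0, 0, 0.016, -0.025, 0, 0.18], [0, 0, 0, 0.016, -0.025, 0, 0.18], [0, 0, 0, 0.016, -0.025, 0, 0.18], [0, 0, 0, 0.016, -0.025, 0, 0.18], [0, 0, 0, 0.016, -0.024, 0, 0.18], [0, 0, 0, 0.004, 0, 0, 0.18], [0, 0, 0, 0, 0, 0.03, 0.18], [0, 0, 0, 0, 0, 0, 0.18]])

```text
clock: 25.45
ee_pos: [0.6577, -0.1098, 0.1259]
tcp_rot: [-3.139, 0.102, 0.014]
force: [-1.2, 1.2, 0.0]
opening: 0.591
finger_force: 0.0
```

```bash
python3 -c "
from h import *
go((.666,-.113,-.013),-.065)"
```

```text
turn [-0.001  0.009 -0.   ] shift mm [  8.4   2.6 138.9] clk 25.4
```

play_rows(targets=[[0, 0.009, 0, 0.008, 0.002, 0.02, 0.18], [0, 0, 0, 0, 0, 0.03, 0.18], [0, 0, 0, 0, 0, 0.03, 0.18], [0, 0, 0, 0, 0, 0.03, 0.18], [0, 0, 0, 0, 0, 0.015, 0.18], [0, 0, 0, 0, 0, 0.005, 0.18], [0, 0, 0, 0, 0, 0, 0.18]])

```text
clock: 26.15
ee_pos: [0.6702, -0.1131, 0.0009]
tcp_rot: [3.14, -0.103, 0.013]
force: [0.5, 0.1, -0.5]
opening: 0.587
finger_force: 0.0
```

play_rows(targets=[[0, 0, 0, -0.003, 0, 0.008, 0.18], [0, 0, 0, 0, 0, 0.005, 0.18], [0, 0, 0, 0, 0, 0, 0.18], [0, 0, 0, 0, 0, 0, -0.1], [0, 0, 0, 0, 0, 0, -0.3], [0, 0, 0, 0, 0, 0, -0.5], [0, 0, 0, 0, 0, 0, -1], [0, 0, 0, 0, 0, 0, -1]])

```text
clock: 26.95
ee_pos: [0.6679, -0.1126, -0.0116]
tcp_rot: [3.139, -0.102, 0.015]
force: [-0.2, -0.7, 2.5]
opening: 0.403
finger_force: 20.0
```

play_rows(targets=[[0, 0, 0, 0, 0, -0.01, -1], [0, 0, 0, 0, 0, -0.03, -1], [0, 0, 0, 0, 0, -0.04, -1], [0, 0, 0, 0, 0, -0.04, -1], [0, 0, 0, -0.02, 0.02, 0, -1], [0, 0, 0, -0.02, 0.02, 0, -1], [0, 0, 0, -0.02, 0.02, 0, -1], [0, 0, 0, -0.02, 0.02, 0, -1], [0, 0, 0, -0.02, 0.02, 0, -1], [0, 0, 0, -0.02, 0.02, 0, -1], [0, 0, 0, -0.02, 0.02, 0, -1], [0, 0, 0, -0.02, 0.02, 0, -1], [0, 0, 0, -0.02, 0.02, 0, -1], [0, 0, 0, -0.02, 0.02, 0, -1], [0, 0, 0, -0.02, 0.02, 0, -1], [0, 0, 0, -0.018, 0.013, 0, -1], [0, 0, 0, 0, 0, 0, -1]])

```text
clock: 28.65
ee_pos: [0.4118, -0.3303, 0.1061]
tcp_rot: [3.14, -0.107, 0.013]
force: [-0.7, 0.7, -0.8]
opening: 0.407
finger_force: 20.0
```

```bash
python3 -c "
from h import *
st=arm.get_state();go((.415,-.33,.1),-.065,st);print(st['opening'],st['finger_force'])
im=snapshot('wrist');a=snapshot('scene')[110:200,180:310]
im[:180,440:]=cv2.resize(a,(200,138))[:, :].repeat(1,0) if 0 else im[:180,440:]
c=np.zeros((760,640,3),np.uint8)
im2=cv2.resize(im,(480,300));a2=cv2.resize(a,(480,300))
cv2.imwrite('pics/w10.png',np.vstack([im2,a2]))"
```

```text
turn [-0.    -0.008 -0.003] shift mm [ 3.2 -0.5  6.1] clk 28.6
0.4066917983334782 19.99956876039505
```

View pics/w10.png

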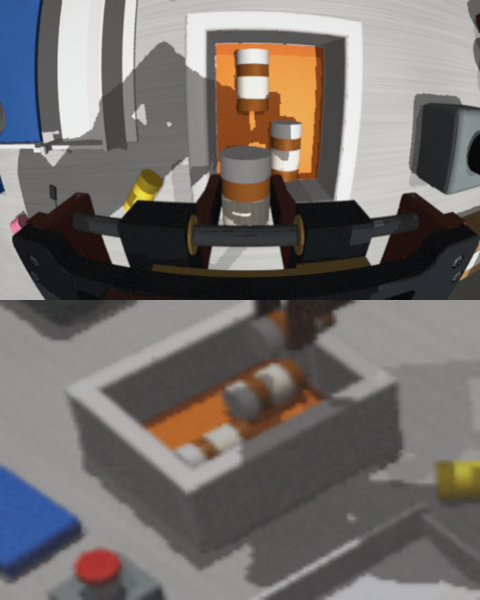

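Both vials lie in the box; vial 1 (about (285,150)) is right beside the target slot. I'll release the third a little high so that the fingers clear it.

play_rows(targets=[[0, 0, 0, 0.003, 0, 0.01, -1], [0, 0, 0, 0, 0, 0.03, -1], [0, 0, 0, 0, 0, 0.03, -1], [0, 0, 0, 0, 0, 0.012, -1], [0, 0, 0, 0, 0, 0, -1], [0, 0, 0, 0, 0, 0, -0.15], [0, 0, 0, 0, 0, 0, -0.05], [0, 0, 0, 0, 0, 0, -0.02], [0, 0, 0, 0, 0, 0, -0.02], [0, 0, 0, 0, 0, -0.02, -0.02], [0, 0, 0, 0, 0, -0.04, 0], [0, 0, 0, 0, 0, -0.04, 0], [0, 0, 0, 0, 0, -0.04, 0], [0, 0, 0, 0, 0, -0.04, 0.5], [0, 0, 0, 0, 0, 0, 1]])

```text
clock: 30.25
ee_pos: [0.4187, -0.332, 0.21]
tcp_rot: [3.133, -0.103, 0.028]
force: [0.1, -0.6, 0.0]
opening: 0.645
finger_force: 0.0
```

```bash
python3 -c "
from h import *
st=arm.get_state();go((.51,0.0,.2),-.065,st)"
```

```text
turn [ 0.006 -0.018 -0.   ] shift mm [  69.6 -337.3   10. ] clk 30.2
```

play_rows(targets=[[0.006, -0.018, 0, 0.005, -0.02, 0, 1], [0, 0, 0, 0.005, -0.025, 0, 1], [0, 0, 0, 0.005, -0.025, 0, 1], [0, 0, 0, 0.005, -0.025, 0, 1], [0, 0, 0, 0.005, -0.025, 0, 1], [0, 0, 0, 0.005, -0.025, 0, 1], [0, 0, 0, 0.005, -0.025, 0, 1], [0, 0, 0, 0.005, -0.025, 0, 1], [0, 0, 0, 0.005, -0.025, 0, 1], [0, 0, 0, 0.005, -0.025, 0, 1], [0, 0, 0, 0.005, -0.025, 0, 1], [0, 0, 0, 0.005, -0.025, 0, 1], [0, 0, 0, 0.005, -0.025, 0, 1], [0, 0, 0, 0.005, -0.018, 0, 1], [0, 0, 0, 0, 0, 0, 1]])

```text
clock: 31.75
ee_pos: [0.508, 0.0048, 0.2049]
tcp_rot: [-3.133, 0.099, 0.014]
force: [0.3, 0.0, 1.2]
opening: 1.0
finger_force: 0.0
```

```bash
cat > look.py <<'E'
import sys
from h import *
st=arm.get_state();im=snapshot('wrist');t=snapshot('top');cv2.imwrite('pics/'+sys.argv[1]+'.png',im)
print(st['ee_pos'].round(4))
for b in blobs(im,(3,120,60),(22,255,255),150,(40,0,600,250)): print('or',int(b[0]),np.round(b[1]),np.round(b[2]),np.round(pt('wrist',b[1],.086,st),3))
for b in blobs(im,(45,80,40),(85,255,255),300): print('gr',int(b[0]),np.round(b[1]),np.round(b[2]),round(b[3],1),np.round(pt('wrist',b[1],.088,st),3)); q=cv2.boxPoints(b[1:]); print([np.round(pt('wrist',p,.088,st)[:2],3).tolist() for p in q])
print('top: brown in foam box',[(int(b[0]),np.round(b[1]).tolist()) for b in blobs(t,(3,100,30),(20,255,150),8,(410,165,475,242))])
cv2.imwrite('pics/'+sys.argv[1]+'t.png',t)
E
python3 look.py w11
```

```text
[0.508  0.0048 0.2049]
or 1214 [244. 111.] [40. 38.] [0.595 0.086 0.086]
or 1175 [576. 179.] [29. 60.] [ 0.503 -0.325  0.086]
or 1116 [256. 190.] [39. 37.] [0.51  0.083 0.086]
or 278 [ 47. 236.] [25. 14.] [0.463 0.457 0.086]
gr 3198 [246.  35.] [48. 73.] 4.5 [0.676 0.079 0.088]
[[0.643, 0.11], [0.725, 0.101], [0.711, 0.049], [0.632, 0.059]]
top: brown in foam box [(1963, [439.0, 203.0])]
```

View pics/w11.png

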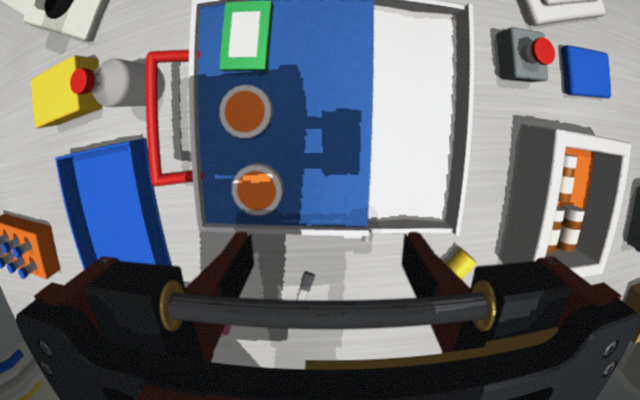

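All three vials lie in the foam box (column 570), and the dishes at (256,190) and (244,111) and the green box at (246,35) are still on the level board. Vial grips show the true fingertip at about TCP + 38 mm in z. I'll take the near dish first.

```bash
python3 -c "
from h import *
go((.510,.084,.038),-.065); print(arm.get_state()['joints'].round(2))
t=cv2.imread('pics/w11t.png'); show('blue',blobs(t,(100,120,60),(125,255,255),1000,(150,150,245,245)))
print(pt('top',(207,196.7),.03))"
```

```text
turn [-0.006  0.01   0.001] shift mm [ -2.5 -80.9 166.8] clk 31.9
[-0.02  0.23  1.86  0.01  1.06  1.61]
blue 4156 [207.1 196.9] [56.5 76.9] 2.2
[0.45854182 0.35301295 0.03      ]
```

play_rows(targets=[[-0.006, 0.01, 0, -0.002, -0.02, 0, 0.59], [0, 0, 0, 0, -0.03, 0, 0.59], [0, 0, 0, 0, -0.03, 0, 0.59], [0, 0, 0, 0, 0, 0.03, 0.59], [0, 0, 0, 0, 0, 0.04, 0.59], [0, 0, 0, 0, 0, 0.04, 0.59], [0, 0, 0, 0, 0, 0.03, 0.59], [0, 0, 0, 0, 0, 0.015, 0.59], [0, 0, 0, 0, 0, 0.008, 0.59], [0, 0, 0, 0, 0, 0, 0.59]])

```text
clock: 32.85
ee_pos: [0.5104, 0.0822, 0.0416]
tcp_rot: [3.139, -0.104, -0.001]
force: [0.0, 0.2, -0.1]
opening: 0.795
finger_force: 0.0
```

play_rows(targets=[[0, 0, 0, 0, 0, 0.004, 0.59], [0, 0, 0, 0, 0, 0, 0.4], [0, 0, 0, 0, 0, 0, 0.3], [0, 0, 0, 0, 0, 0, 0], [0, 0, 0, 0, 0, 0, -1], [0, 0, 0, 0, 0, 0, -1]], force=20)

```text
clock: 33.45
ee_pos: [0.5116, 0.0831, 0.039]
tcp_rot: [-3.14, 0.102, -0.003]
force: [-0.9, -0.4, 6.3]
opening: 0.618
finger_force: 20.0
```

play_rows(targets=[[0, 0, 0, 0, 0, -0.01, -1], [0, 0, 0, 0, 0, -0.03, -1], [0, 0, 0, 0, 0, -0.035, -1], [0, 0, 0, -0.012, -0.02, 0, -1], [0, 0, 0, -0.012, -0.02, 0, -1], [0, 0, 0, -0.012, -0.02, 0, -1], [0, 0, 0, -0.012, -0.02, 0, -1], [0, 0, 0, -0.012, -0.02, 0, -1], [0, 0, 0, -0.012, -0.02, 0, -1], [0, 0, 0, -0.012, -0.02, 0, -1], [0, 0, 0, -0.012, -0.02, 0, -1], [0, 0, 0, -0.012, -0.02, 0, -1], [0, 0, 0, -0.012, -0.02, 0, -1], [0, 0, 0, -0.012, -0.02, 0, -1], [0, 0, 0, -0.012, -0.02, 0, -1], [0, 0, 0, -0.003, -0.013, 0, -1], [0, 0, 0, 0, 0, 0, -1]])

```text
clock: 35.15
ee_pos: [0.381, 0.3465, 0.1136]
tcp_rot: [-3.139, 0.099, -0.003]
force: [-0.2, -0.9, -0.2]
opening: 0.619
finger_force: 20.0
```

```bash
python3 -c "
from h import *
st=arm.get_state();print(st['opening'],st['finger_force'],st['joints'].round(2));go((.382,.347,.11),-.065,st)
im=snapshot('wrist');cv2.imwrite('pics/w12.png',im)
for b in blobs(im,(100,110,40),(125,255,255),3000): print(int(b[0]),[np.round(pt('wrist',p,.045,st)[:2],3).tolist() for p in cv2.boxPoints(b[1:])],np.round(cv2.boxPoints(b[1:])).tolist())"
```

```text
0.6192675455542251 20.000126659870148 [ 0.72  0.37  1.93 -0.    0.85  2.35]
turn [-0.001 -0.002  0.002] shift mm [ 1.  -0.5  3.6] clk 35.1
42232 [[0.577, 0.438], [0.572, 0.267], [0.342, 0.262], [0.342, 0.448]] [[212.0, 0.0], [404.0, -11.0], [419.0, 236.0], [227.0, 247.0]]
10504 [[0.582, 0.117], [0.64, -0.098], [0.459, -0.066], [0.447, 0.13]] [[538.0, 0.0], [639.0, 0.0], [639.0, 125.0], [538.0, 125.0]]
```

play_rows(targets=[[0, 0, 0, 0.003, -0.003, 0.02, -1], [0, 0, 0, 0, 0, 0.03, -1], [0, 0, 0, 0, 0, 0.03, -1], [0, 0, 0, 0, 0, 0.03, -1], [0, 0, 0, 0, 0, 0.015, -1], [0, 0, 0, 0, 0, 0.006, -1], [0, 0, 0, 0, 0, 0.004, -1], [0, 0, 0, 0, 0, 0, 0.3], [0, 0, 0, 0, 0, 0, 0.45], [0, 0, 0, 0, 0, 0, 0.5], [0, 0, 0, 0, 0, 0, 0.5], [0, 0, 0, 0, 0, -0.02, 0.5], [0, 0, 0, 0, 0, -0.04, 0.5], [0, 0, 0, 0, 0, -0.04, 0.5], [0, 0, 0, 0, 0, -0.04, 0.59], [0, 0, 0, 0, 0, 0, 0.59]])

```text
clock: 36.8
ee_pos: [0.3869, 0.3505, 0.1236]
tcp_rot: [-3.133, 0.102, -0.013]
force: [-0.2, 0.5, -0.1]
opening: 0.797
finger_force: 0.0
```

```bash
python3 -c "
from h import *
st=arm.get_state();go((.596,.086,.12),-.065,st)
im=snapshot('wrist')
for b in blobs(im,(3,120,60),(22,255,255),100,(0,0,640,290)): print('or',int(b[0]),np.round(b[1]),np.round(b[2]),'board z',np.round(pt('wrist',b[1],.086,st),3),'tray z',np.round(pt('wrist',b[1],.021,st),3))"
```

```text
turn [-0.007 -0.008  0.   ] shift mm [225.9 250.4   3.6] clk 36.8
or 6554 [ 88. 190.] [128.  93.] board z [0.423 0.587 0.086] tray z [0.412 0.653 0.021]
or 1322 [332. 196.] [41. 41.] board z [0.4   0.347 0.086] tray z [0.383 0.348 0.021]
or 615 [  8. 248.] [90. 12.] board z [0.358 0.805 0.086] tray z [0.329 0.932 0.021]
or 208 [580.   6.] [13. 22.] board z [0.58  0.088 0.086] tray z [0.613 0.017 0.021]
```

play_rows(targets=[[-0.007, -0.008, 0, 0.01, 0.014, 0, 0.59], [0, 0, 0, 0.018, 0.02, 0, 0.59], [0, 0, 0, 0.018, 0.02, 0, 0.59], [0, 0, 0, 0.018, 0.02, 0, 0.59], [0, 0, 0, 0.018, 0.02, 0, 0.59], [0, 0, 0, 0.018, 0.02, 0, 0.59], [0, 0, 0, 0.018, 0.02, 0, 0.59], [0, 0, 0, 0.018, 0.02, 0, 0.59], [0, 0, 0, 0.018, 0.02, 0, 0.59], [0, 0, 0, 0.018, 0.02, 0, 0.59], [0, 0, 0, 0.018, 0.02, 0, 0.59], [0, 0, 0, 0.018, 0.02, 0, 0.59], [0, 0, 0, 0.018, 0.016, 0, 0.59], [0, 0, 0, 0, 0, 0, 0.59], [0, 0, 0, 0, 0, 0, 0.59]])

```text
clock: 38.35
ee_pos: [0.5921, 0.0835, 0.1168]
tcp_rot: [3.133, -0.104, -0.016]
force: [0.4, -0.3, -1.2]
opening: 0.794
finger_force: 0.0
```

```bash
python3 look.py w13; python3 -c "
from h import *
go((.596,.086,.041),-.065)"
```

```text
[0.5921 0.0835 0.1168]
or 2219 [323. 210.] [53. 54.] [0.596 0.087 0.086]
gr 6835 [323. 103.] [ 69. 102.] 3.7 [0.677 0.081 0.088]
[[0.644, 0.111], [0.719, 0.101], [0.712, 0.052], [0.637, 0.061]]
top: brown in foam box [(1967, [439.0, 203.0])]
turn [0.007 0.009 0.   ] shift mm [ 4.  -2.  76.4] clk 38.5
```

play_rows(targets=[[0.007, 0.009, 0, 0.004, -0.003, 0.02, 0.59], [0, 0, 0, 0, 0, 0.03, 0.59], [0, 0, 0, 0, 0, 0.018, 0.59], [0, 0, 0, 0, 0, 0.005, 0.59], [0, 0, 0, 0, 0, 0.002, 0.59], [0, 0, 0, 0, 0, 0, 0.4], [0, 0, 0, 0, 0, 0, 0.3], [0, 0, 0, 0, 0, 0, 0], [0, 0, 0, 0, 0, 0, -1], [0, 0, 0, 0, 0, 0, -1]])

```text
clock: 39.45
ee_pos: [0.5981, 0.0865, 0.0443]
tcp_rot: [-3.14, 0.102, -0.006]
force: [-1.2, 1.3, 5.8]
opening: 0.617
finger_force: 20.0
```

play_rows(targets=[[0, 0, 0, 0, 0, -0.01, -1], [0, 0, 0, 0, 0, -0.03, -1], [0, 0, 0, 0, 0, -0.035, -1], [0, 0, 0, -0.02, -0.015, 0, -1], [0, 0, 0, -0.02, -0.02, 0, -1], [0, 0, 0, -0.02, -0.02, 0, -1], [0, 0, 0, -0.02, -0.02, 0, -1], [0, 0, 0, -0.02, -0.02, 0, -1], [0, 0, 0, -0.02, -0.02, 0, -1], [0, 0, 0, -0.02, -0.02, 0, -1], [0, 0, 0, -0.015, -0.02, 0, -1], [0, 0, 0, -0.01, -0.02, 0, -1], [0, 0, 0, 0, -0.02, 0, -1], [0, 0, 0, 0, -0.02, 0, -1], [0, 0, 0, 0, -0.02, 0, -1], [0, 0, 0, 0, -0.018, 0, -1], [0, 0, 0, 0, 0, 0, -1]])

```text
clock: 41.15
ee_pos: [0.4497, 0.3519, 0.1181]
tcp_rot: [-3.139, 0.1, -0.005]
force: [-0.1, 0.1, -1.3]
opening: 0.613
finger_force: 20.0
```

```bash
python3 -c "
from h import *
st=arm.get_state();print(st['opening'],st['finger_force'],st['joints'].round(2));go((.450,.350,-.018),-.065,st)"
```

```text
0.6128152985204637 20.000148117542267 [ 0.64  0.43  1.8  -0.    0.91  2.28]
turn [-0.001 -0.003  0.001] shift mm [  0.4   1.9 136.1] clk 41.1
```

play_rows(targets=[[0, 0, 0, 0, 0.002, 0.02, -1], [0, 0, 0, 0, 0, 0.03, -1], [0, 0, 0, 0, 0, 0.03, -1], [0, 0, 0, 0, 0, 0.03, -1], [0, 0, 0, 0, 0, 0.015, -1], [0, 0, 0, 0, 0, 0.007, -1], [0, 0, 0, 0, 0, 0.005, -1], [0, 0, 0, 0, 0, 0, 0.3], [0, 0, 0, 0, 0, 0, 0.45], [0, 0, 0, 0, 0, 0, 0.5], [0, 0, 0, 0, 0, 0, 0.5], [0, 0, 0, 0, 0, -0.02, 0.5], [0, 0, 0, 0, 0, -0.04, 0.5], [0, 0, 0, 0, 0, -0.04, 0.5], [0, 0, 0, 0, 0, -0.04, 0.5], [0, 0, 0, 0, 0, 0, 0.5]])

```text
clock: 42.75
ee_pos: [0.4522, 0.35, 0.1269]
tcp_rot: [-3.134, 0.102, -0.016]
force: [0.8, -0.4, 0.4]
opening: 0.749
finger_force: 0.0
```

```bash
python3 -c "
from h import *
st=arm.get_state();go((.676,.082,.12),-.125,st)
im=snapshot('wrist')
for b in blobs(im,(3,120,60),(22,255,255),300,(200,0,640,290)): print('or',int(b[0]),np.round(b[1]),np.round(b[2]),'tray z',np.round(pt('wrist',b[1],.021,st),3))"
```

```text
turn [-0.007 -0.01   0.06 ] shift mm [255.5 238.    6.9] clk 42.8
or 1292 [330. 198.] [39. 41.] tray z [0.447 0.348 0.021]
or 1064 [334. 254.] [35. 39.] tray z [0.383 0.348 0.021]
```

play_rows(targets=[[-0.007, -0.01, 0.06, 0, 0, 0, 0.5], [0, 0, 0, 0.01, 0.022, 0, 0.5], [0, 0, 0, 0.01, 0.024, 0, 0.5], [0, 0, 0, 0.01, 0.024, 0, 0.5], [0, 0, 0, 0.01, 0.024, 0, 0.5], [0, 0, 0, 0.01, 0.024, 0, 0.5], [0, 0, 0, 0.015, 0.024, 0, 0.5], [0, 0, 0, 0.02, 0.024, 0, 0.5], [0, 0, 0, 0.02, 0.024, 0, 0.5], [0, 0, 0, 0.02, 0.024, 0, 0.5], [0, 0, 0, 0.022, 0.024, 0, 0.5], [0, 0, 0, 0.022, 0, 0, 0.5], [0, 0, 0, 0.022, 0, 0, 0.5], [0, 0, 0, 0.022, 0, 0, 0.5], [0, 0, 0, 0.022, 0, 0, 0.5], [0, 0, 0, 0.02, 0, 0, 0.5], [0, 0, 0, 0, 0, 0, 0.5], [0, 0, 0, 0, 0, 0, 0.5]])

```text
clock: 44.6
ee_pos: [0.6709, 0.0795, 0.1191]
tcp_rot: [3.128, -0.196, -0.017]
force: [-0.2, -0.1, 0.1]
opening: 0.744
finger_force: 0.0
```

```bash
python3 look.py w14; python3 -c "
from h import *
go((.676,.082,.042),-.125)"
```

```text
[0.6709 0.0795 0.1191]
or 390 [519.  20.] [50. 17.] [ 0.819 -0.103  0.086]
gr 5869 [324. 202.] [95. 65.] 90.0 [0.681 0.081 0.088]
[[0.72, 0.1], [0.714, 0.052], [0.637, 0.06], [0.644, 0.112]]
top: brown in foam box [(708, [439.0, 203.0]), (17, [423.0, 213.0])]
turn [0.008 0.01  0.   ] shift mm [ 5.  -3.  77.8] clk 44.7
```

play_rows(targets=[[0.008, 0.01, 0, 0.007, -0.002, 0.02, 0.5], [0, 0, 0, 0, 0, 0.03, 0.5], [0, 0, 0, 0, 0, 0.018, 0.5], [0, 0, 0, 0, 0, 0.005, 0.5], [0, 0, 0, 0, 0, 0.002, 0.5], [0, 0, 0, 0, 0, 0, 0.3], [0, 0, 0, 0, 0, 0, 0.15], [0, 0, 0, 0, 0, 0, 0], [0, 0, 0, 0, 0, 0, -1], [0, 0, 0, 0, 0, 0, -1]])

```text
clock: 45.7
ee_pos: [0.6802, 0.0807, 0.0468]
tcp_rot: [-3.134, 0.196, -0.006]
force: [-1.3, 0.1, 6.3]
opening: 0.568
finger_force: 20.0
```

play_rows(targets=[[0, 0, 0, 0, 0, -0.01, -1], [0, 0, 0, 0, 0, -0.03, -1], [0, 0, 0, 0, 0, -0.035, -1], [0, 0, 0, -0.02, 0, 0, -1], [0, 0, 0, -0.022, 0, 0, -1], [0, 0, 0, -0.022, 0, 0, -1], [0, 0, 0, -0.022, 0, 0, -1], [0, 0, 0, -0.022, 0, 0, -1], [0, 0, 0, -0.022, -0.022, 0, -1], [0, 0, 0, -0.022, -0.025, 0, -1], [0, 0, 0, -0.022, -0.025, 0, -1], [0, 0, 0, -0.015, -0.025, 0, -1], [0, 0, 0, 0, -0.025, 0, -1], [0, 0, 0, 0, -0.025, 0, -1], [0, 0, 0, 0, -0.025, 0, -1], [0, 0, 0, 0, -0.025, 0, -1], [0, 0, 0, 0, -0.025, 0, -1], [0, 0, 0, 0, -0.025, 0, -1], [0, 0, -0.06, 0, 0, 0, -1], [0, 0, 0, 0, 0, 0, -1]])

```text
clock: 47.7
ee_pos: [0.5223, 0.3498, 0.1206]
tcp_rot: [-3.14, 0.1, -0.003]
force: [-0.1, -0.4, -0.4]
opening: 0.567
finger_force: 20.0
```

```bash
python3 -c "
from h import *
st=arm.get_state();print(st['opening'],st['finger_force'],st['joints'].round(2));go((.522,.350,-.016),-.065,st)
im=snapshot('wrist')
for b in blobs(im,(3,120,60),(22,255,255),300,(200,0,640,290)): print('or',int(b[0]),np.round(b[1]),np.round(b[2]),'tray z',np.round(pt('wrist',b[1],.021,st),3))
for b in blobs(im,(45,80,40),(85,255,255),300): print('gr',np.round(b[1]),b[2],[np.round(pt('wrist',p,.088+.078,st)[:2],3).tolist() for p in cv2.boxPoints(b[1:])])"
```

```text
0.5667140297792282 19.995834231376648 [ 0.57  0.5   1.67 -0.    0.97  2.21]
turn [-0.001 -0.002  0.002] shift mm [ -0.3  -0.2 136.6] clk 47.7
gr [328. 244.] (113.0, 91.0) [[0.564, 0.371], [0.561, 0.325], [0.493, 0.325], [0.496, 0.379]]
```

play_rows(targets=[[0, 0, 0, 0, 0, 0.02, -1], [0, 0, 0, 0, 0, 0.03, -1], [0, 0, 0, 0, 0, 0.03, -1], [0, 0, 0, 0, 0, 0.03, -1], [0, 0, 0, 0, 0, 0.015, -1], [0, 0, 0, 0, 0, 0.006, -1], [0, 0, 0, 0, 0, 0.004, -1], [0, 0, 0, 0, 0, 0, 0.2], [0, 0, 0, 0, 0, 0, 0.35], [0, 0, 0, 0, 0, 0, 0.4], [0, 0, 0, 0, 0, 0, 0.4], [0, 0, 0, 0, 0, -0.02, 0.4], [0, 0, 0, 0, 0, -0.04, 0.4], [0, 0, 0, 0, 0, -0.04, 0.4], [0, 0, 0, 0, 0, -0.05, 0.4], [0, 0, 0, 0, 0, -0.05, 0], [0, 0, 0, 0, 0, 0, 0]])

```text
clock: 49.45
ee_pos: [0.5264, 0.3518, 0.1937]
tcp_rot: [-3.132, 0.102, -0.021]
force: [0.8, 0.5, -0.3]
opening: 0.559
finger_force: 0.0
```

```bash
python3 -c "
from h import *
st=arm.get_state();go((.51,-.19,.2),-.065,st)
im=snapshot('wrist')
for b in blobs(im,(3,120,60),(22,255,255),300,(200,0,640,290)): print('or',int(b[0]),np.round(b[1]),np.round(b[2]),'tray z',np.round(pt('wrist',b[1],.021,st),3))
for b in blobs(im,(45,80,40),(85,255,255),300): print('gr',np.round(b[1]),[np.round(pt('wrist',p,.023,st)[:2],3).tolist() for p in cv2.boxPoints(b[1:])])"
```

```text
turn [-0.009 -0.013 -0.   ] shift mm [ 18.8 541.8  -6.3] clk 49.5
or 740 [336. 240.] [30. 32.] tray z [0.447 0.348 0.021]
or 489 [338. 280.] [19. 30.] tray z [0.388 0.348 0.021]
gr [331. 184.] [[0.561, 0.371], [0.558, 0.323], [0.482, 0.327], [0.485, 0.377]]
```

All flat parts are in the tray. On to the counter, checking the foam box on the way.

play_rows(targets=[[-0.009, -0.013, 0, 0, 0.02, -0.005, -0.5], [0, 0, 0, 0, 0.028, 0, -1], [0, 0, 0, 0, 0.028, 0, -1], [0, 0, 0, 0, 0.028, 0, -1], [0, 0, 0, 0, 0.028, 0, -1], [0, 0, 0, 0, 0.028, 0, -1], [0, 0, 0, 0, 0.028, 0, -1], [0, 0, 0, 0, 0.028, 0, -1], [0, 0, 0, 0, 0.028, 0, -1], [0, 0, 0, 0, 0.028, 0, -1], [0, 0, 0, 0, 0.028, 0, -1], [0, 0, 0, 0, 0.028, 0, -1], [0, 0, 0, 0, 0.028, 0, -1], [0, 0, 0, 0, 0.028, 0, -1], [0, 0, 0, 0, 0.028, 0, -1], [0, 0, 0, 0, 0.028, 0, -1], [0, 0, 0, 0, 0.028, 0, -1], [0, 0, 0, 0, 0.028, 0, -1], [0, 0, 0, 0, 0.028, 0, -1], [0, 0, 0, 0, 0, 0, -1]])

```text
clock: 51.5
ee_pos: [0.4863, -0.1763, 0.193]
tcp_rot: [3.132, -0.107, -0.023]
force: [0.1, -0.0, -0.7]
opening: -0.0
finger_force: 0.0
```

```bash
cat > cnt.py <<'E'
from h import *
st=arm.get_state();im=snapshot('wrist');print(st['ee_pos'].round(3))
for b in blobs(im,(0,150,80),(4,255,255),100,(300,0,640,260))+blobs(im,(174,150,80),(180,255,255),100,(300,0,640,260)): print('red',int(b[0]),np.round(b[1]),np.round(b[2]),np.round(pt('wrist',b[1],.077,st),3)); p=pt('wrist',b[1],.077,st); go((p[0],p[1],.06),-.065,st)
for b in blobs(im,(3,90,30),(13,255,200),40,(330,0,640,260)): print('br',int(b[0]),np.round(b[1]),np.round(b[2]),np.round(pt('wrist',b[1],.045,st),3))
t=snapshot('top')
for b in blobs(t,(0,120,60),(4,255,255),10,(220,90,480,230)): print('topred',b[1],np.round(pt('top',b[1],.077),3))
cv2.imwrite('pics/w15.png',im)
E
python3 cnt.py
```

```text
[ 0.486 -0.176  0.193]
red 720 [407.  14.] [29. 32.] [ 0.664 -0.271  0.077]
turn [ 0.008  0.014 -0.003] shift mm [183.8  82.7 133. ] clk 51.5
br 1555 [488. 203.] [ 58. 149.] [ 0.445 -0.381  0.045]
br 639 [459. 163.] [34. 63.] [ 0.499 -0.336  0.045]
br 267 [340. 246.] [25. 17.] [ 0.403 -0.186  0.045]
topred (261.3110046386719, 149.7012176513672) [0.6   0.18  0.077]
topred (233.0, 125.5) [0.675 0.27  0.077]
```

play_rows(targets=[[0.008, 0.014, 0, 0.015, 0.006, 0, -1], [0, 0, 0, 0.02, 0.009, 0, -1], [0, 0, 0, 0.02, 0.009, 0, -1], [0, 0, 0, 0.02, 0.009, 0, -1], [0, 0, 0, 0.02, 0.009, 0, -1], [0, 0, 0, 0.02, 0.009, 0, -1], [0, 0, 0, 0.02, 0.009, 0, -1], [0, 0, 0, 0.02, 0.009, 0, -1], [0, 0, 0, 0.02, 0.009, 0, -1], [0, 0, 0, 0.009, 0.005, 0, -1], [0, 0, 0, 0, 0, 0.03, -1], [0, 0, 0, 0, 0, 0.03, -1], [0, 0, 0, 0, 0, 0, -1], [0, 0, 0, 0, 0, 0, -1]])

```text
clock: 53.0
ee_pos: [0.6665, -0.268, 0.1348]
tcp_rot: [-3.14, 0.101, -0.003]
force: [-0.0, 0.1, -0.5]
opening: 0.001
finger_force: 0.0
```

```bash
python3 cnt.py; python3 -c "
from h import *
print(proj_tool((0,0,-.035)))"
```

```text
[ 0.667 -0.268  0.135]
red 1132 [333. 202.] [37. 38.] [ 0.669 -0.272  0.077]
turn [-0.    -0.002  0.   ] shift mm [ 2.4  4.3 74.8] clk 53.0
br 217 [340. 246.] [25. 16.] [ 0.613 -0.277  0.045]
topred (261.2069396972656, 149.6964111328125) [0.6   0.18  0.077]
topred (232.75003051757812, 125.75001525878906) [0.674 0.27  0.077]
[328.38554366 250.7945103 ]
```

play_rows(targets=[[0, 0, 0, 0.001, 0.004, 0.02, -1], [0, 0, 0, 0, 0, 0.03, -1], [0, 0, 0, 0, 0, 0.02, -1], [0, 0, 0, 0, 0, 0.01, -1], [0, 0, 0, 0, 0, 0.005, -1], [0, 0, 0, 0, 0, 0.005, -1], [0, 0, 0, 0, 0, 0, -1]])

```text
clock: 53.8
ee_pos: [0.6681, -0.2728, 0.0457]
tcp_rot: [3.139, -0.102, 0.007]
force: [-0.1, -0.6, -0.3]
opening: 0.006
finger_force: 0.0
```

play_rows(targets=[[0, 0, 0, 0, 0, 0.003, -1], [0, 0, 0, 0, 0, 0.003, -1], [0, 0, 0, 0, 0, 0.003, -1], [0, 0, 0, 0, 0, 0.003, -1], [0, 0, 0, 0, 0, 0, -1]])

```text
clock: 54.3
ee_pos: [0.6684, -0.2729, 0.0334]
tcp_rot: [3.139, -0.102, 0.007]
force: [0.6, -0.8, 5.3]
opening: 0.008
finger_force: 2.8
```

play_rows(targets=[[0, 0, 0, 0, 0, 0.003, -1], [0, 0, 0, 0, 0, 0.003, -1], [0, 0, 0, 0, 0, 0.002, -1], [0, 0, 0, 0, 0, 0.001, -1], [0, 0, 0, 0, 0, 0, -1], [0, 0, 0, 0, 0, 0, -1]])

```text
clock: 54.9
ee_pos: [0.6687, -0.273, 0.0284]
tcp_rot: [3.139, -0.102, 0.008]
force: [-8.4, 3.8, 28.2]
opening: 0.006
finger_force: 14.1
```

28 N, so the plunger is at its stop. Next: release it and move clear.

play_rows(targets=[[0, 0, 0, 0, 0, -0.005, -1], [0, 0, 0, 0, 0, -0.015, -1], [0, 0, 0, 0, 0, -0.04, -1], [0, 0, 0, 0, 0, -0.04, -1], [0, 0, 0, -0.02, 0.01, -0.04, -1], [0, 0, 0, -0.025, 0.01, -0.02, -1], [0, 0, 0, -0.025, 0.01, 0, -1], [0, 0, 0, -0.025, 0.01, 0, -1], [0, 0, 0, -0.025, 0.01, 0, -1], [0, 0, 0, -0.025, 0.01, 0, -1], [0, 0, 0, -0.025, 0.01, 0, -1], [0, 0, 0, -0.025, 0.005, 0, -1], [0, 0, 0, 0, 0, 0, -1], [0, 0, 0, 0, 0, 0, -1]])

```text
clock: 56.3
ee_pos: [0.4677, -0.3348, 0.1837]
tcp_rot: [3.14, -0.104, 0.006]
force: [1.8, 0.4, -0.1]
opening: 0.003
finger_force: 0.0
```

```bash
python3 -c "
from h import *
st=arm.get_state();im=snapshot('wrist');t=snapshot('top');s=snapshot('scene');cv2.imwrite('pics/end.png',im);print(st['ee_pos'].round(3),st['force'].round(1))
hsv=cv2.cvtColor(im,cv2.COLOR_BGR2HSV)
for nm,lo,hi in (('brown',(5,120,20),(18,255,140)),('whitelabel',(0,0,120),(180,70,255))):
  for b in blobs(im,lo,hi,60,(180,0,420,260)): print(nm,int(b[0]),np.round(b[1]),np.round(b[2]),np.round(pt('wrist',b[1],.05,st),3))
show('scene or',blobs(s,(5,150,90),(20,255,255),30,(290,200,480,350)))
show('scene gr',blobs(s,(45,80,40),(85,255,255),30))
show('top or tray',blobs(t,(5,150,90),(20,255,255),20,(180,155,240,240)))
show('top gr',blobs(t,(45,80,40),(85,255,255),20))
"
```

```text
[ 0.468 -0.335  0.184] [ 1.8  0.4 -0.1]
brown 2542 [353. 189.] [109. 143.] [ 0.462 -0.362  0.05 ]
brown 1573 [324. 154.] [72. 55.] [ 0.503 -0.333  0.05 ]
brown 100 [345. 150.] [14. 10.] [ 0.506 -0.356  0.05 ]
brown 96 [344. 185.] [10. 12.] [ 0.467 -0.352  0.05 ]
brown 65 [310. 200.] [26.  5.] [ 0.453 -0.314  0.05 ]
whitelabel 20591 [304. 131.] [229. 263.] [ 0.53  -0.314  0.05 ]
whitelabel 765 [260.  21.] [39. 50.] [ 0.656 -0.275  0.05 ]
whitelabel 608 [209. 153.] [50. 29.] [ 0.515 -0.203  0.05 ]
whitelabel 469 [366. 238.] [21. 27.] [ 0.402 -0.376  0.05 ]
whitelabel 437 [334. 168.] [21. 29.] [ 0.486 -0.343  0.05 ]
whitelabel 368 [311. 215.] [16. 28.] [ 0.435 -0.314  0.05 ]
whitelabel 355 [368. 210.] [15. 27.] [ 0.436 -0.379  0.05 ]
whitelabel 205 [304. 244.] [21. 12.] [ 0.401 -0.303  0.05 ]
whitelabel 144 [330. 137.] [14. 21.] [ 0.521 -0.341  0.05 ]
scene or 142 [425. 284.] [12. 14.] 90.0
scene or 135 [439. 269.] [12. 14.] 90.0
scene gr 565 [407.8 304.3] [21.2 29. ] 45.0
top or tray 97 [209.5 201.5] [11. 11.] 90.0
top or tray 96 [208.5 221.5] [11. 11.] 90.0
top gr 328 [210.4 178.7] [15.6 23.2] 7.1
```

```bash
python3 -c "
from station import arm
print(arm.finish_job())"
```

```text
the job is handed in; nothing more can be done
None
```

I handed the job in at about 56 s; the judge gave no verdict. By my last camera check, all three vials are in the foam box and both dishes and the slide box are in the blue tray. I lowered the board before placing anything, pressed the plunger until it read 28 N, and let it go. The three bystanders were not checked again at the end.

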